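# Stack the flight cases on the crank lift and raise them to the road case's deck

### The arm

A 7-joint arm with a two-finger parallel gripper is mounted at the origin on the work surface. World frame = base frame: x ahead of the robot, y to its left, z up, the work surface at z = 0. Lengths are in m, angles in rad, forces in N, time in s.
With the tool pointing down it reaches from about 0.425 to 0.925 m from the base axis. Payload 6.8 kg.
Tool frame: the origin (TCP) lies on the centre line of the jaws, within the pads' length; the fingertips stand 8 mm ahead of it and the grasp point (between the pads) lies 11 mm behind it (manip.tips_ahead is the distance from the TCP to the fingertips, in m); z points along the fingers, y is the direction in which the jaws open and shut (so a half turn about z gives the same grasp; the last joint's range is limited). The gripper opens to 88 mm and grips with 3 to 60 N. Pads are 20 mm wide; open, the fingers measure 115 mm over their backs; the gripper's body (75 mm by 178 mm) begins 61 mm behind the grasp point.
Start: joints at [-1.376, 0.477, 0.022, 1.555, -0.011, 1.109, -0.083], TCP at [0.201, 0.644, 0.231] pointing down, gripper open.
Joint ranges: [-2.96, 2.96], [-0.34, 2.1], [-1.41, 1.46], [0.24, 2.44], [-1.37, 4.51], [0.17, 1.92], [-2.96, 2.96]. Speed limits (rad/s): [2.39, 2.39, 3.14, 3.14, 3.14, 3.14, 3.14].

### API

Orientations are given as a rotation vector (axis times angle).
In Python, from plant import manip gives the robot as it stands.
- The arm moves only by the tool carry_out, never from a script. Its argument "plan" is a list of rows, each a list of 7 numbers: the shift along the tool's x, y, z in m, then the turn, a rotation vector about the tool's x, y, z in degrees, then the opening, from -1 (shut) to 1 (fully open). In form: [[dx, dy, dz, ax, ay, az, hand], ...]. A call has 1 to 20 rows; each row shifts and turns the pose as measured when the row begins, along the tool's axes as they then stand; what a row does not reach is not made up. A row lasts 1/8 s, in which the tool goes at most 62.5 mm and 10.7 degrees, less where a joint would pass 70% of its speed; a pose out of reach is approached as far as the arm can. A call is refused whole if a number of a shift passes 0.0625 or a number of a turn 10.7, either way. A call with a gripper value outside its range is refused whole. The fingers move at their own pace and stop on an object; "newtons" is the grip in N (left out, the last holds). Time passes only in rows, so rows that do not move let the fingers close. It gives the time, the measured TCP pose, the force and the opening at its end, in the units of the state.
- manip.get_obs(): the state, without advancing time (a new reading comes with each control period).
- manip.capture(name): name is "side" or "top" or "wrist"; returns a dict with "pixels" (400x640x3 uint8, red, green, blue), "camera_matrix" (3x3 intrinsics, pixels), "D" ([k1, k2, p1, p2, k3] as OpenCV has them; the pictures are not rectified), "R" (3x3) and "t" (3): a world point X has camera coordinates R X + t. Camera axes: x right, y down, z forward; pixel columns grow to the right and rows downward; lengths in m; the calibration is good to about 2 mm. A picture is of the moment at which its call begins. There is no depth.
- manip.finish_job(): hands the job in, once; it reports no verdict.
The state is a dict: "t": time; "q": joint angles; "joint_vel": joint speeds; "effort": joint torques, N m; "position": TCP position; "ee_rot": TCP orientation; "force": force on the tool from outside, world axes, zero at the start; "ft_torque": the same for the moment, N m; "opening": opening from 0.0 (shut) to 1.0 (fully open).
Only numpy, scipy, OpenCV 4.12 (cv2) and the standard library are available. Lean on these libraries where they do the work, as an engineer would, in place of code of your own. Each camera call takes 0.05 s, during which the arm holds its last target. There are 200 camera calls.

### The job

Pack up the costume workshop: first move the red pin tin off the lift's platform and stand it in the steel tray, then, with the lift still down, stack all the small blue flight cases that are there on the platform in one squared-up pile, largest at the bottom, with no case overhanging the one below it. Then turn the crank clockwise until the loaded platform is level with the deck of the road case beside it, leaving the pile standing. Leave the thread cones and the mug where they are.

Things in the scene. Friction and masses are not known exactly. Their poses are not given: they have to be found in the camera images.
- case_A: largest size of the five small closed flight cases, blue with aluminium edges, steel corners and a white label on the flat lid; 130 long (x) by 70 wide (y) by 40 high (z), solid flat sides, 340 g; origin at the centre of its underside, z up; may be absent
- case_B: second size of the five small closed flight cases, blue with aluminium edges, steel corners and a white label on the flat lid; 112 long (x) by 60 wide (y) by 36 high (z), solid flat sides, 260 g; origin at the centre of its underside, z up; may be absent
- case_C: third size of the five small closed flight cases, blue with aluminium edges, steel corners and a white label on the flat lid; 94 long (x) by 50 wide (y) by 32 high (z), solid flat sides, 190 g; origin at the centre of its underside, z up; may be absent
- case_D: fourth size of the five small closed flight cases, blue with aluminium edges, steel corners and a white label on the flat lid; 78 long (x) by 40 wide (y) by 30 high (z), solid flat sides, 130 g; origin at the centre of its underside, z up; may be absent
- case_E: smallest size of the five small closed flight cases, blue with aluminium edges, steel corners and a white label on the flat lid; 62 long (x) by 30 wide (y) by 28 high (z), solid flat sides, 80 g; origin at the centre of its underside, z up; may be absent
- platform_top (a point): centre of the top face of the lift's platform: aluminium plate with black rubber top, 180 (x) by 110 (y) by 10 thick, yellow skirt under it; z up, moves up and down with the crank. When fully down it is about 66 above the table. The base plate under it is 210 by 140
- lift: hand-cranked lift fixed to the table, origin on the table under the platform's centre; y points from the platform to the crank's gearbox (grey, 75 by 75 by 74 high, centred 175 along y)
- crank (a joint): angle of the crank in rad, about 0 at the start with the platform down; it grows when turned clockwise seen from above, and one full turn (6.28) raises the platform by 12 mm; stays where it is left; takes about 2 N at the knob; stops at -0.8 and 32
- crank_axis (a point): point on the crank's vertical axis, at the top face of the crank arm, 92 above the table
- knob_mid (a point): point on the axis of the crank's upright red knob, 30 above the crank arm's top face; knob 22 in diameter, 50 high, 55 from the crank's axis, spins freely on its pin so it may be held while it is carried round the circle
- deck (a point): point on the deck (flat top) of the big blue road case fixed beyond the platform, near its edge next to the platform; the deck's height above the table (90 to 114) is the height to reach. The road case is 200 (x) by 150 (y)
- pin_tin: round red pin tin with steel lid rim, 56 in diameter, 30 high, 120 g, standing on the platform at the start; origin at the centre of its underside
- tray: shallow square steel tray fixed on the table, 130 by 130 outside, 16 high, walls and floor 4 thick; origin at the centre of its underside
- thread_black: cone of black thread, bystander, 52 in diameter, 92 high; origin under its base
- thread_green: cone of green thread, bystander, 52 in diameter, 92 high; origin under its base
- mug: white mug, bystander, 76 in diameter, 90 high; origin under its base
Things that resemble listed ones, but are neither listed nor needed, are in the scene too. Several things have the shape of the tray; the one meant has the colours described above. Leave any orange look-alike of the case_A alone.

How it is judged:
By the outcome, as a careful person would: the job done as asked, in the order asked, and still so for the second after the job is handed in, with the robot touching nothing.
Of case_A, case_B, case_C, case_D, case_E only 3 to 5 are there at a start; the rules pass over those that are not, and their reading is None.
At some moment in a run one of case_A, pin_tin may be knocked a few centimetres aside while the robot is not near it.
Once in a run the grip may slacken for a moment while it holds something.
It also fails if it takes over 210 s, if anything falls off the work surface, if the arm or the gripper's body presses on something with over 40 N, if the wrist force passes 120 N, or if a joint passes its speed limit or range.

## Working session

There is one attempt and no reset: what is moved stays moved. The work goes in short steps, Python scripts to look and compute and a tool call to move; the robot and the scene stay as the last step left them, time stands still between calls to the robot, and variables do not carry over. Pictures are saved under pics/ and viewed, about 12 in all and at most 16, crops included, and the job is handed in when it is done.

Besides the shell and the picture viewer there is one more tool, called after ">>>" as name([rows], argument=value, ...), one row to a line, values as JSON. carry_out: Moves the arm, as the interface text tells. Its arguments: {"type":"object","properties":{"plan":{"type":"array","items":{"type":"array","items":{"type":"number"}}},"newtons":{"type":"number"}},"required":["plan"]}

```bash
ls; mkdir -p pics; cat > h.py <<'E'
import numpy as np,cv2,pickle
from plant import manip
def snap(n,f=None):
    c=manip.capture(n); 
    if f: cv2.imwrite('pics/'+f,cv2.cvtColor(c['pixels'],cv2.COLOR_RGB2BGR)); pickle.dump(c,open('pics/'+f[:-4]+'.pkl','wb'))
    return c
def load(f): return pickle.load(open('pics/'+f+'.pkl','rb'))
def ray(c,uv):
    uv=np.array(uv,float).reshape(-1,1,2)
    n=cv2.undistortPoints(uv,np.array(c['camera_matrix']),np.array(c['D'])).reshape(-1,2)
    R=np.array(c['R']);t=np.array(c['t']).ravel()
    d=np.c_[n,np.ones(len(n))]@R
    return -R.T@t,d
def onz(c,uv,z):
    o,d=ray(c,uv); return o+d*((z-o[2])/d[:,2])[:,None]
def proj(c,X):
    R=np.array(c['R']);t=np.array(c['t']).ravel()
    return cv2.projectPoints(np.array(X,float).reshape(-1,1,3),cv2.Rodrigues(R)[0],t,np.array(c['camera_matrix']),np.array(c['D']))[0].reshape(-1,2)
E
python3 - <<'E'
from h import *
o=manip.get_obs(); print(o)
for n in ['top','side','wrist']:
    c=snap(n,n+'0.png'); print(n,np.round(c['camera_matrix'],1).tolist(),np.round(-np.array(c['R']).T@np.array(c['t']).ravel(),3),np.round(c['R'],3).tolist())
E
```

```text
pics
{'t': 0.0, 'q': array([-1.37610586,  0.47780674,  0.02234277,  1.55641128, -0.01151312,
        1.10929454, -0.08310179]), 'joint_vel': array([-0.00131271, -0.00035066,  0.00205294, -0.00037139,  0.00037234,
       -0.00123065,  0.00024824]), 'effort': array([-9.86470195e-05, -5.82858825e+01,  1.53473798e+00, -2.72598660e+01,
       -5.43852104e-02,  1.69344671e-02,  1.58998455e-04]), 'position': array([0.20111489, 0.64374431, 0.22969427]), 'ee_rot': array([-4.73766632e-01, -3.10551278e+00,  2.80477894e-03]), 'force': array([-0.30443887,  0.28070719, -0.24632086]), 'ft_torque': array([0.02058596, 0.05845287, 0.03620872]), 'opening': 1.0006129291884827}
top [[367.1, 0.0, 316.6], [0.0, 367.1, 201.6], [0.0, 0.0, 1.0]] [ 0.444 -0.022  1.231] [[-0.005, -1.0, -0.001], [-0.996, 0.005, -0.092], [0.092, 0.0, -0.996]]
side [[457.5, 0.0, 318.8], [0.0, 457.5, 202.0], [0.0, 0.0, 1.0]] [ 0.346 -0.938  1.225] [[0.976, -0.218, -0.012], [-0.175, -0.75, -0.638], [0.13, 0.625, -0.77]]
wrist [[292.4, 0.0, 319.3], [0.0, 292.4, 201.2], [0.0, 0.0, 1.0]] [0.136 0.663 0.385] [[0.298, 0.954, -0.001], [0.924, -0.289, 0.25], [0.238, -0.076, -0.968]]
```

View pics/top0.png

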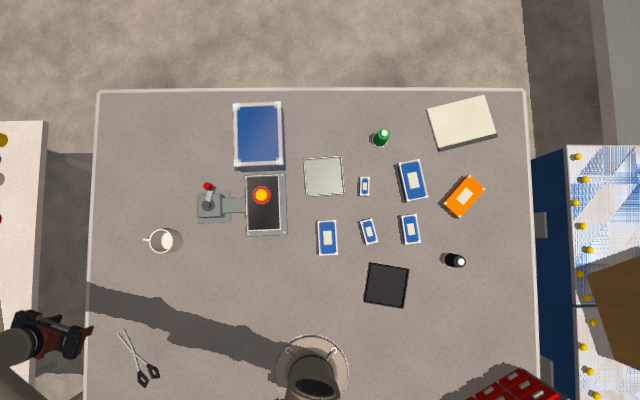

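View pics/side0.png

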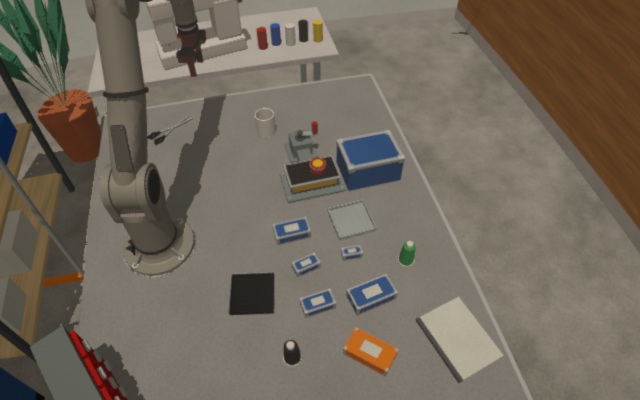

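```bash
cat >> h.py <<'E'
def cands(c,kind,amin=30):
    h=cv2.cvtColor(c['pixels'],cv2.COLOR_RGB2HSV)
    lo,hi={'blue':((100,120,40),(125,255,255)),'red':((0,150,60),(10,255,255)),'orange':((8,150,120),(20,255,255)),'green':((45,100,30),(90,255,255))}[kind]
    m=cv2.inRange(h,lo,hi); 
    if kind=='red': m|=cv2.inRange(h,(172,150,60),(180,255,255))
    k=cv2.findContours(m,cv2.RETR_EXTERNAL,cv2.CHAIN_APPROX_NONE)[0]
    return [x for x in k if cv2.contourArea(x)>amin]
def rect(c,k,z):
    P=onz(c,k.reshape(-1,2),z)[:,:2].astype(np.float32)
    (cx,cy),(w,h),a=cv2.minAreaRect(P*1000)
    if w<h: w,h,a=h,w,a+90
    return cx/1000,cy/1000,w,h,(a+90)%180-90
E
python3 - <<'E'
from h import *
c=load('top0')
for kind,z in [('blue',.034),('red',.096),('orange',.04),('green',.04)]:
    for k in cands(c,kind,20):
        u=k.reshape(-1,2).mean(0)
        if 90<u[0]<530 and 90<u[1]<400: print(kind,u.round(),np.round(rect(c,k,z),3))
for n,uv,z in [('tray',(323.5,176.5),.016),('plat',(263.5,204),.066),('axis',(209,204),.092),('roadcase',(259,134),.1),('mug',(166,240),.09),('black',(456,261),.05),('blacktray',(386,285),.016)]:
    print(n,onz(c,[uv],z).round(3))
b=cv2.imread('pics/top0.png'); cv2.imwrite('pics/c1.png',cv2.resize(b[90:310,190:440],None,fx=3,fy=2.7,interpolation=cv2.INTER_CUBIC))
E
```

```text
blue [327. 238.] [ 4.37000e-01 -5.60000e-02  1.00074e+02  4.72170e+01  3.09800e+00]
blue [369. 231.] [ 0.457 -0.191 65.229 27.707 13.237]
blue [410. 229.] [ 0.464 -0.327 82.202 37.306  7.983]
blue [413. 180.] [  0.625  -0.339 117.684  57.8    10.986]
blue [252. 130.] [7.85000e-01 1.80000e-01 1.86549e+02 1.21458e+02 1.08300e+00]
red [495. 394.] [-2.90000e-02 -5.61000e-01  1.26978e+02  5.07000e+01  8.83620e+01]
red [529. 388.] [-2.90000e-02 -6.64000e-01  1.87318e+02  7.88840e+01  5.64830e+01]
red [261. 195.] [ 0.57   0.152 50.196 49.953  0.436]
red [208. 186.] [ 0.599  0.319 30.038 18.136 63.409]
orange [463. 196.] [  0.571  -0.505 133.399  73.12  -43.138]
green [382. 136.] [  0.769  -0.237  62.443  40.473 -34.671]
tray [[ 0.64  -0.045  0.016]]
plat [[0.545 0.148 0.066]]
axis [[0.543 0.315 0.092]]
roadcase [[0.763 0.16  0.1  ]]
mug [[0.431 0.449 0.09 ]]
black [[ 0.36  -0.467  0.05 ]]
blacktray [[ 0.281 -0.247  0.016]]
```

View pics/c1.png

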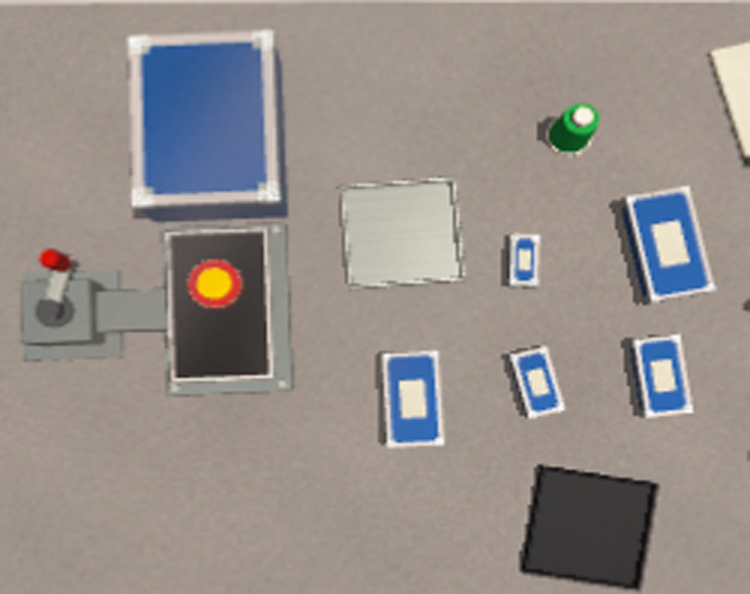

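Five blue cases are present: A (413,180), B (327,238), C (410,229), D (369,231), E (365,186). The orange one at (463,196) is the look-alike. Tray-shaped candidates are a steel one at (323,176) and a black one at (386,285). The crop shows the first as bright steel, so it is the tray. The tin is at (261,195) and the knob at (208,186).

>>> carry_out([
  [0,0,0,0,0,-8.6,1],
  [0,0,0,0,0,-8.7,1],
  [-0.03,-0.041,-0.006,0,0,0,1],
  [-0.03,-0.041,-0.006,0,0,0,1],
  [-0.03,-0.041,-0.006,0,0,0,1],
  [-0.03,-0.041,-0.006,0,0,0,1],
  [-0.03,-0.041,-0.006,0,0,0,1],
  [-0.03,-0.041,-0.006,0,0,0,1],
  [-0.03,-0.041,-0.006,0,0,0,1],
  [-0.03,-0.041,-0.006,0,0,0,1],
  [-0.03,-0.041,-0.006,0,0,0,1],
  [-0.03,-0.041,-0.006,0,0,0,1],
  [-0.03,-0.041,-0.006,0,0,0,1],
  [-0.03,-0.041,-0.006,0,0,0,1],
  [0,0,0,0,0,0,1],
], newtons=40)

```text
t: 2.02
position: [0.5755, 0.1381, 0.3012]
ee_rot: [0.017, -3.138, 0.011]
force: [-0.5, 0.2, -0.3]
opening: 1.0
```

```bash
python3 - <<'E'
from h import *
c=snap('wrist','w1.png')
for k in cands(c,'red',200): 
    u=k.reshape(-1,2); print('red',u.mean(0).round(),np.round(rect(c,k,.09),3))
for k in cands(c,'blue',400): print('blue',k.reshape(-1,2).mean(0).round(),np.round(rect(c,k,.1),3))
E
```

```text
red [467. 204.] [ 0.601  0.328 49.595 22.57  59.821]
red [333. 178.] [ 0.572  0.152 52.643 52.215  0.687]
blue [336. 330.] [  0.792   0.164 130.95   70.849 -87.551]
blue [338. 271.] [  0.694   0.16  130.299  28.088 -89.194]
blue [363. 238.] [  0.643   0.197  58.681  31.229 -86.986]
blue [ 15. 206.] [  0.607  -0.272 102.042  50.35   11.051]
blue [87. 87.] [ 0.465 -0.139 55.502 23.88  14.518]
blue [179.  71.] [ 4.4700e-01 -2.7000e-02  8.5251e+01  4.1759e+01  2.3890e+00]
```

View pics/w1.png

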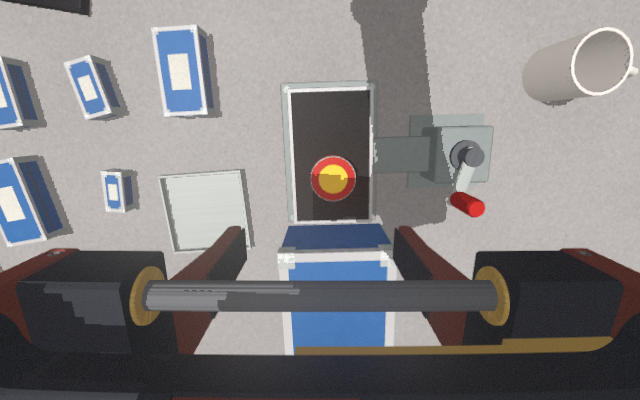

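```bash
python3 - <<'E'
from h import *
c=load('w1')
def q(n,uv,z):
    P=onz(c,uv,z)[:,:2]; print(n,P.mean(0).round(4),[P.round(3).tolist()])
q('tray',[(161,178),(240,170),(251,243),(173,253)],.016)
q('plat',[(288,88),(372,84),(373,221),(290,221)],.066)
q('axis',[(467,156)],.092)
q('deckedge',[(279,254),(393,252)],.1)
q('armtip/knobbase',[(462,198)],.092)
# steel rim of tin: red ring extents at top z=.096
k=max(cands(c,'red',200),key=lambda k:abs(k.mean(0)[0][0]-333)<10)
(u,v),r=cv2.minEnclosingCircle(k); print(u,v,r,onz(c,[(u,v)],.085))
E
```

```text
tray [ 0.6402 -0.0441] [[[0.586, -0.11], [0.573, 0.014], [0.691, 0.025], [0.711, -0.105]]]
plat [0.5466 0.1495] [[[0.461, 0.094], [0.455, 0.199], [0.635, 0.211], [0.636, 0.094]]]
axis [0.5403 0.3178] [[[0.54, 0.318]]]
deckedge [0.6688 0.1578] [[[0.671, 0.083], [0.666, 0.233]]]
armtip/knobbase [0.594  0.3185] [[[0.594, 0.319]]]
332.5960998535156 178.04954528808594 21.466259002685547 [[0.57145894 0.15180251 0.085     ]]
```

>>> carry_out([
  [0.004,0.014,0,0,0,0,1],
  [0,0,0.05,0,0,0,1],
  [0,0,0.05,0,0,0,1],
  [0,0,0.05,0,0,0,1],
  [0,0,0.04,0,0,0,1],
  [0,0,0.02,0,0,0,1],
  [0,0,0.0,0,0,0,1],
])

```text
t: 2.95
position: [0.5625, 0.1745, 0.0863]
ee_rot: [0.058, -3.137, -0.005]
force: [0.4, 0.5, 0.9]
opening: 0.998
```

```bash
cat >> h.py <<'E'
from scipy.spatial.transform import Rotation as Ro
def st(tx=None):
    o=manip.get_obs(); M=Ro.from_rotvec(o['ee_rot']).as_matrix(); p=o['position']
    print('t',round(o['t'],2),'pos',p.round(4),'psi',round(np.degrees(np.arctan2(M[1,0],M[0,0]))%360,2),'z',M[:,2].round(3),'F',o['force'].round(1),'op',round(o['opening'],3),'v',np.abs(o['joint_vel']).max().round(3))
    if tx is not None:
        d=np.array(tx[:3])-p; print(' tool d',(M.T@d).round(4))
        if len(tx)>3:
            Rt=Ro.from_euler('z',tx[3],degrees=True)*Ro.from_matrix(np.diag([1.,-1,-1]))
            print(' turn',np.degrees((Ro.from_matrix(M).inv()*Rt).as_rotvec()).round(2))
    return o
E
python3 - <<'E'
from h import *
st([.5715,.152,.078,180]); c=snap('wrist','w2.png')
for k in cands(c,'red',200): print(np.round(rect(c,k,.09),3))
st([.5715,.152,.078,180])
E
```

```text
t 2.95 pos [0.5625 0.1745 0.0863] psi 182.13 z [-0.004  0.003 -1.   ] F [0.4 0.5 0.9] op 0.998 v 0.023
 tool d [-0.0082 -0.0228  0.0082]
 turn [ 0.17 -0.23  2.13]
[  0.562   0.156  56.426  35.611 -87.889]
[ 0.544  0.161 45.265 15.138 80.924]
t 3.0 pos [0.5632 0.1748 0.0873] psi 182.13 z [-0.002  0.004 -1.   ] F [-1.5  0.7 -0.3] op 0.999 v 0.02
 tool d [-0.0074 -0.0232  0.0092]
 turn [ 0.22 -0.13  2.13]
```

View pics/w2.png

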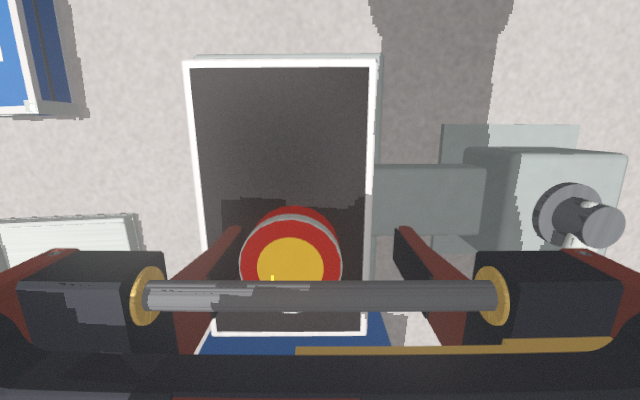

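>>> carry_out([
  [-0.004,-0.008,0.004,0,0,1,1],
  [0,0,0,0,0,0,1],
  [0,0,0,0,0,0,1],
])

```text
t: 3.38
position: [0.5684, 0.169, 0.0853]
ee_rot: [-0.032, 3.141, 0.01]
force: [-0.4, -0.2, -0.4]
opening: 1.002
```

```bash
python3 - <<'E'
from h import *
st([.5715,.159,.078,180])
E
```

```text
t 3.38 pos [0.5684 0.169  0.0853] psi 181.18 z [ 0.001  0.006 -1.   ] F [-0.4 -0.2 -0.4] op 1.002 v 0.006
 tool d [-0.0028 -0.0101  0.0072]
 turn [0.36 0.03 1.18]
```

>>> carry_out([
  [-0.003,-0.01,0.006,0,0,1.2,1],
  [0,0,0.001,0,0,0,1],
  [0,0,0,0,0,0,-1],
  [0,0,0,0,0,0,-1],
  [0,0,0,0,0,0,-1],
  [0,0,0,0,0,0,-1],
  [0,0,0,0,0,0,-1],
  [0,0,0,0,0,0,-1],
])

```text
t: 4.38
position: [0.5722, 0.1583, 0.0783]
ee_rot: [0.003, 3.14, 0.01]
force: [-0.3, 0.8, -0.2]
opening: 0.636
```

```bash
python3 - <<'E'
from h import *
st([.640,-.044,.17,180])
E
```

```text
t 4.38 pos [0.5722 0.1583 0.0783] psi 179.88 z [ 0.001  0.007 -1.   ] F [-0.3  0.8 -0.2] op 0.636 v 0.001
 tool d [-0.0684 -0.2016 -0.093 ]
 turn [ 0.38  0.08 -0.12]
```

>>> carry_out([
  [0,0,-0.02,0,0,0,-1],
  [0,0,-0.03,0,0,0,-1],
  [0,0,-0.03,0,0,0,-1],
  [0,0,-0.012,0,0,0,-1],
  [-0.01,-0.03,0,0,0,0,-1],
  [-0.012,-0.034,0,0,0,0,-1],
  [-0.012,-0.034,0,0,0,0,-1],
  [-0.012,-0.034,0,0,0,0,-1],
  [-0.012,-0.034,0,0,0,0,-1],
  [-0.01,-0.03,0,0,0,0,-1],
  [0,0,0,0,0,0,-1],
  [0,0,0,0,0,0,-1],
])

```text
t: 5.88
position: [0.6368, -0.0417, 0.1634]
ee_rot: [0.004, -3.13, -0.009]
force: [-0.2, 1.1, -0.9]
opening: 0.633
```

```bash
python3 - <<'E'
from h import *
st([.640,-.044,.018,180])
E
```

```text
t 5.88 pos [ 0.6368 -0.0417  0.1634] psi 180.15 z [-0.011  0.006 -1.   ] F [-0.2  1.1 -0.9] op 0.633 v 0.01
 tool d [-0.0049 -0.0032  0.1453]
 turn [ 0.34 -0.66  0.15]
```

>>> carry_out([
  [-0.003,-0.002,0.02,0.3,-0.6,0,-1],
  [0,0,0.025,0,0,0,-1],
  [0,0,0.025,0,0,0,-1],
  [0,0,0.025,0,0,0,-1],
  [0,0,0.02,0,0,0,-1],
  [0,0,0.01,0,0,0,-1],
  [0,0,0,0,0,0,-1],
])

```text
t: 6.75
position: [0.6385, -0.0323, 0.0338]
ee_rot: [0.023, -3.14, -0.009]
force: [0.4, -0.1, -0.2]
opening: 0.632
```

```bash
python3 - <<'E'
from h import *
st([.640,-.044,.018,180])
E
```

```text
t 6.75 pos [ 0.6385 -0.0323  0.0338] psi 180.84 z [-0.002  0.006 -1.   ] F [ 0.4 -0.1 -0.2] op 0.632 v 0.008
 tool d [-0.0014 -0.0118  0.0157]
 turn [ 0.33 -0.09  0.84]
```

>>> carry_out([
  [-0.001,-0.011,0.004,0,0,0.8,-1],
  [0,-0.001,0.008,0,0,0,-1],
  [0,0,0.003,0,0,0,-1],
  [0,0,0,0,0,0,0.5],
  [0,0,0,0,0,0,0.5],
  [0,0,0,0,0,0,0.5],
  [0,0,0,0,0,0,0.5],
])

```text
t: 7.62
position: [0.6422, -0.0456, 0.0208]
ee_rot: [0.002, 3.138, 0.009]
force: [0.9, 0.2, 0.4]
opening: 0.748
```

```bash
python3 - <<'E'
from h import *
st([.640,-.044,.18,180])
E
```

```text
t 7.62 pos [ 0.6422 -0.0456  0.0208] psi 179.94 z [ 0.004  0.006 -1.   ] F [0.9 0.2 0.4] op 0.748 v 0.003
 tool d [ 0.0016  0.0025 -0.1592]
 turn [ 0.33  0.22 -0.06]
```

>>> carry_out([
  [0,0,-0.03,0,0,0,0.5],
  [0,0,-0.04,0,0,0,0.5],
  [0,0,-0.04,0,0,0,1],
  [0,0,-0.04,0,0,0,1],
  [0,-0.03,-0.01,0,0,0,1],
  [0.003,-0.04,0,0,0,0,1],
  [0.003,-0.04,0,0,0,0,1],
  [0.003,-0.04,0,0,0,0,1],
  [0.003,-0.04,0,0,0,0,1],
  [0.003,-0.04,0,0,0,0,1],
  [0,-0.04,0,0,0,0,1],
  [0,-0.02,0,0,0,0,1],
  [0,0,0,0,0,0,1],
  [0,0,0,0,0,0,1],
])

```text
t: 9.38
position: [0.6284, -0.3395, 0.1853]
ee_rot: [-0.011, 3.135, 0.013]
force: [0.1, 0.3, 0.1]
opening: 1.001
```

```bash
python3 - <<'E'
from h import *
st([.625,-.339,.2,180])
c=snap('wrist','w3.png')
for k in cands(c,'blue',400): print('blue',k.reshape(-1,2).mean(0).round(),np.round(rect(c,k,.038),3))
t=snap('top','t3.png')
for k in cands(t,'blue',20): print('blue',k.reshape(-1,2).mean(0).round(),np.round(rect(t,k,.034),3))
for k in cands(t,'red',20): print('red',k.reshape(-1,2).mean(0).round(),np.round(rect(t,k,.034),3))
E
```

```text
t 9.38 pos [ 0.6284 -0.3395  0.1853] psi 180.39 z [ 0.006  0.009 -1.   ] F [0.1 0.3 0.1] op 1.001 v 0.003
 tool d [ 0.0033  0.0006 -0.0147]
 turn [0.49 0.37 0.39]
blue [467. 169.] [ 0.604 -0.185 49.323 18.684 -3.103]
blue [329. 191.] [  0.624  -0.339 120.233  59.504  11.039]
blue [615.  26.] [ 4.6400e-01 -5.5000e-02  4.9331e+01  4.6967e+01 -8.6646e+01]
blue [568.  27.] [ 0.467 -0.104 47.925 10.16   2.852]
blue [476.  26.] [ 0.467 -0.193 48.114 28.803 13.394]
blue [333.  33.] [ 0.476 -0.328 58.993 38.77   7.119]
blue [327. 238.] [ 4.3700e-01 -5.6000e-02  9.9500e+01  4.7025e+01  3.0980e+00]
blue [369. 231.] [ 0.457 -0.191 65.229 27.707 13.237]
blue [410. 228.] [ 0.465 -0.327 80.296 37.301  7.973]
blue [635. 182.] [ 0.615 -1.107 72.136 28.651  0.999]
blue [412. 183.] [  0.625  -0.339 117.679  57.927  10.961]
blue [555. 271.] [ 3.20000e-01 -8.03000e-01  8.19597e+02  1.26205e+02 -1.27000e-01]
blue [253. 131.] [7.85000e-01 1.78000e-01 1.86549e+02 1.24788e+02 1.08300e+00]
red [495. 394.] [-5.40000e-02 -5.90000e-01  1.33914e+02  5.34690e+01  8.83620e+01]
red [529. 388.] [-5.5000e-02 -6.9900e-01  1.9755e+02  8.3193e+01  5.6483e+01]
red [206. 186.] [ 0.608  0.342 31.063 20.864 45.58 ]
red [324. 176.] [ 6.4100e-01 -4.8000e-02  5.0009e+01  4.9473e+01 -2.5900e-01]
```

View pics/w3.png

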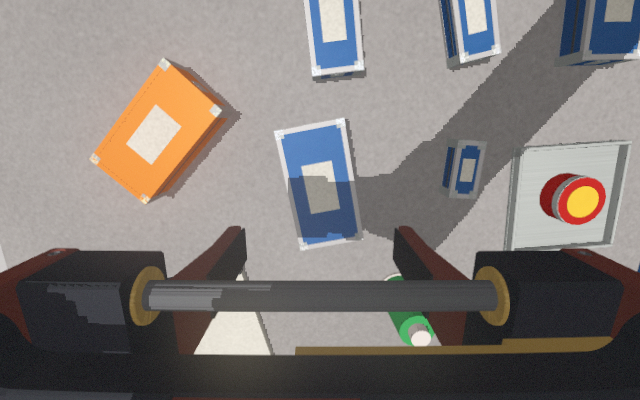

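>>> carry_out([
  [0.004,0,0,0.4,0.3,-5.3,1],
  [0,0,0,0,0,-5.3,1],
  [0,-0.002,0.025,0,0,0,1],
  [0,-0.002,0.025,0,0,0,1],
  [0,-0.002,0.025,0,0,0,1],
  [0,-0.002,0.025,0,0,0,1],
  [0,-0.002,0.02,0,0,0,1],
  [0,0,0.01,0,0,0,1],
  [0,0,0,0,0,0,1],
  [0,0,0,0,0,0,1],
])

```text
t: 10.72
position: [0.6337, -0.3352, 0.0546]
ee_rot: [-0.337, 3.115, 0.007]
force: [-0.5, -0.4, 0.6]
opening: 1.001
```

```bash
python3 - <<'E'
from h import *
st([.624,-.339,.018,191])
E
```

```text
t 10.72 pos [ 0.6337 -0.3352  0.0546] psi 192.35 z [ 0.008  0.005 -1.   ] F [-0.5 -0.4  0.6] op 1.001 v 0.004
 tool d [ 0.0106 -0.0017  0.0365]
 turn [0.2  0.49 1.35]
```

>>> carry_out([
  [0.01,-0.001,0.01,0.2,0.5,1.3,1],
  [0.001,-0.001,0.012,0,0,0,1],
  [0.001,-0.001,0.012,0,0,0,1],
  [0,0,0.002,0,0,0,1],
  [0,0,0,0,0,0,-1],
  [0,0,0,0,0,0,-1],
  [0,0,0,0,0,0,-1],
  [0,0,0,0,0,0,-1],
  [0,0,0,0,0,0,-1],
])

```text
t: 11.85
position: [0.6223, -0.3411, 0.017]
ee_rot: [-0.3, 3.127, -0.001]
force: [-0.2, 0.7, -2.1]
opening: 0.791
```

```bash
python3 - <<'E'
from h import *
st([.624,-.339,.2,182])
E
```

```text
t 11.85 pos [ 0.6223 -0.3411  0.017 ] psi 190.94 z [ 0.    -0.001 -1.   ] F [-0.2  0.7 -2.1] op 0.791 v 0.002
 tool d [-0.0022  0.0016 -0.183 ]
 turn [-0.04  0.02  8.94]
```

>>> carry_out([
  [0,0,-0.02,0,0,0,-1],
  [0,0,-0.03,0,0,0,-1],
  [0,0,-0.03,0,0,0,-1],
  [0,0,-0.03,0,0,4.5,-1],
  [0,0,-0.02,0,0,4.4,-1],
  [0.004,0.025,0,0,0,0,-1],
  [0.0045,0.038,0,0,0,0,-1],
  [0.0045,0.038,0,0,0,0,-1],
  [0.0045,0.038,0,0,0,0,-1],
  [0.0045,0.038,0,0,0,0,-1],
  [0.0045,0.038,0,0,0,0,-1],
  [0.0045,0.038,0,0,0,0,-1],
  [0.0045,0.038,0,0,0,0,-1],
  [0.0045,0.038,0,0,0,0,-1],
  [0.0045,0.038,0,0,0,0,-1],
  [0.0045,0.038,0,0,0,0,-1],
  [0.0045,0.038,0,0,0,0,-1],
  [0.004,0.025,0,0,0,0,-1],
  [0,0,0,0,0,0,-1],
  [0,0,0,0,0,0,-1],
])

```text
t: 14.35
position: [0.5544, 0.1338, 0.1772]
ee_rot: [-0.036, 3.112, -0.004]
force: [0.8, 0.1, -2.5]
opening: 0.794
```

```bash
python3 - <<'E'
from h import *
st([.545,.150,.085,182])
E
```

```text
t 14.35 pos [0.5544 0.1338 0.1772] psi 181.32 z [ 0.03  -0.002 -1.   ] F [ 0.8  0.1 -2.5] op 0.794 v 0.01
 tool d [0.0117 0.0167 0.0919]
 turn [-0.18  1.69 -0.68]
```

>>> carry_out([
  [0.006,0.008,0,-0.2,1.7,-0.7,-1],
  [0.006,0.007,0,0,0,0,-1],
  [0,0,0.02,0,0,0,-1],
  [0,-0.002,0.025,0,0,0,-1],
  [0,-0.002,0.02,0,0,0,-1],
  [0,0,0.005,0,0,0,-1],
  [0,0,0,0,0,0,-1],
])

```text
t: 15.22
position: [0.5417, 0.1426, 0.1067]
ee_rot: [0.047, -3.14, -0.001]
force: [0.6, -0.1, -2.1]
opening: 0.798
```

```bash
python3 - <<'E'
from h import *
st([.545,.150,.084,182])
c=snap('wrist','w4.png')
E
```

```text
t 15.22 pos [0.5417 0.1426 0.1067] psi 181.72 z [-0.001  0.001 -1.   ] F [ 0.6 -0.1 -2.1] op 0.798 v 0.004
 tool d [-0.0035  0.0073  0.0227]
 turn [ 0.04 -0.06 -0.28]
```

View pics/w4.png

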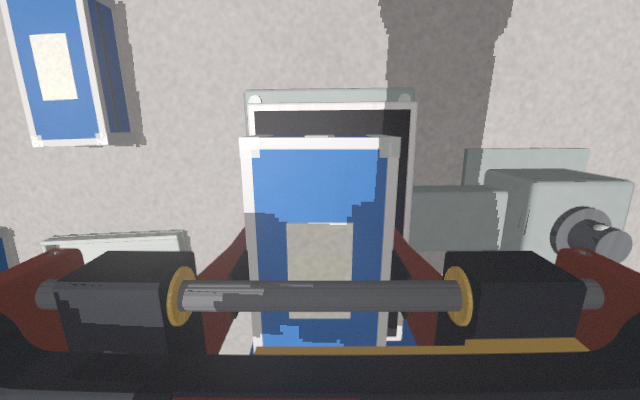

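>>> carry_out([
  [-0.004,0.006,0.006,0,0,-0.3,-1],
  [0,0,0.008,0,0,0,-1],
  [0,0,0.006,0,0,0,-1],
  [0,0,0,0,0,0,-1],
])

```text
t: 15.78
position: [0.547, 0.1501, 0.0871]
ee_rot: [-0.057, 3.139, 0.003]
force: [0.6, -0.0, -3.3]
opening: 0.795
```

```bash
python3 - <<'E'
from h import *
st([.545,.150,.083,182])
c=load('w4');print(onz(c,[(247,104),(415,102)],.066),onz(c,[(241,140),(399,137)],.13))
E
```

```text
t 15.78 pos [0.547  0.1501 0.0871] psi 182.07 z [ 0.002  0.002 -1.   ] F [ 0.6 -0.  -3.3] op 0.795 v 0.003
 tool d [ 0.002  -0.      0.0041]
 turn [0.12 0.11 0.07]
[[0.46127441 0.09226662 0.066     ]
 [0.45678404 0.19965242 0.066     ]] [[0.48071153 0.10438611 0.13      ]
 [0.47733299 0.1742437  0.13      ]]
```

>>> carry_out([
  [0,0,0.004,0,0,0,-1],
  [0,0,0,0,0,0,-1],
  [0,0,0,0,0,0,1],
  [0,0,0,0,0,0,1],
  [0,0,0,0,0,0,1],
  [0,0,0,0,0,0,1],
])

```text
t: 16.52
position: [0.5484, 0.1503, 0.0841]
ee_rot: [-0.056, 3.136, 0.005]
force: [-0.1, -0.6, -0.4]
opening: 0.999
```

```bash
python3 - <<'E'
from h import *
st([.455,-.056,.22,183])
E
```

```text
t 16.52 pos [0.5484 0.1503 0.0841] psi 182.03 z [ 0.005  0.003 -1.   ] F [-0.1 -0.6 -0.4] op 0.999 v 0.003
 tool d [ 0.1    -0.2024 -0.1371]
 turn [ 0.17  0.29 -0.97]
```

>>> carry_out([
  [0,0,-0.02,0,0,0,1],
  [0,0,-0.03,0,0,0,1],
  [0,0,-0.04,0,0,0,1],
  [0,0,-0.03,0,0,0,1],
  [0.012,-0.02,0,0,0,-1,1],
  [0.02,-0.036,0,0,0,0,1],
  [0.02,-0.036,0,0,0,0,1],
  [0.02,-0.036,0,0,0,0,1],
  [0.02,-0.036,0,0,0,0,1],
  [0.014,-0.02,0,0,0,0,1],
  [0,0,0,0,0,0,1],
  [0,0,0,0,0,0,1],
])

```text
t: 18.02
position: [0.4497, -0.0435, 0.2076]
ee_rot: [-0.086, 3.132, 0.007]
force: [-0.0, 0.6, -0.0]
opening: 1.001
```

```bash
cat >> h.py <<'E'
def lids(c,zs):
    for k in cands(c,'blue',500):
        u=k.reshape(-1,2)
        if u.min()>2 and u[:,0].max()<637 and u[:,1].max()<245:
            for z in zs: print('blue',u.mean(0).round(),'z',z,np.round(rect(c,k,z),3))
E
python3 - <<'E'
from h import *
st([.437,-.056,.018,183.1])
c=snap('wrist','w5.png'); lids(c,[.034,.106])
E
```

```text
t 18.02 pos [ 0.4497 -0.0435  0.2076] psi 183.14 z [ 0.009  0.005 -1.   ] F [-0.   0.6 -0. ] op 1.001 v 0.005
 tool d [ 0.0151 -0.0126  0.1895]
 turn [0.25 0.51 0.04]
blue [191. 183.] z 0.034 [ 0.455 -0.191 66.329 28.512 14.67 ]
blue [191. 183.] z 0.106 [ 0.439 -0.16  51.775 22.256 14.67 ]
blue [ 75. 184.] z 0.034 [ 0.463 -0.328 83.037 39.008  7.066]
blue [ 75. 184.] z 0.106 [ 0.445 -0.267 64.817 30.449  7.066]
blue [305. 165.] z 0.034 [ 4.37000e-01 -5.60000e-02  1.00811e+02  4.90300e+01  3.10800e+00]
blue [305. 165.] z 0.106 [ 4.2500e-01 -5.5000e-02  7.8691e+01  3.8272e+01  3.1080e+00]
```

>>> carry_out([
  [0.008,-0.006,0,0.2,0.5,0,1],
  [0.007,-0.006,0,0,0,0,1],
  [0,-0.001,0.025,0,0,0,1],
  [0,-0.001,0.025,0,0,0,1],
  [0,-0.001,0.025,0,0,0,1],
  [0,-0.001,0.025,0,0,0,1],
  [0,-0.001,0.025,0,0,0,1],
  [0,0,0.02,0,0,0,1],
  [0,0,0,0,0,0,1],
  [0,0,0,0,0,0,1],
])

```text
t: 19.32
position: [0.4354, -0.0613, 0.0596]
ee_rot: [-0.095, 3.139, 0.0]
force: [0.2, -0.0, 0.2]
opening: 0.999
```

```bash
python3 - <<'E'
from h import *
st([.437,-.056,.017,183.1])
E
```

```text
t 19.32 pos [ 0.4354 -0.0613  0.0596] psi 183.45 z [ 0.002  0.    -1.   ] F [ 0.2 -0.   0.2] op 0.999 v 0.004
 tool d [-0.0018  0.0052  0.0426]
 turn [0.01 0.09 0.35]
```

>>> carry_out([
  [-0.002,0.005,0.01,0,0,0.3,1],
  [0,0,0.015,0,0,0,1],
  [0,0,0.012,0,0,0,1],
  [0,0,0.005,0,0,0,1],
  [0,0,0,0,0,0,-1],
  [0,0,0,0,0,0,-1],
  [0,0,0,0,0,0,-1],
  [0,0,0,0,0,0,-1],
  [0,0,0,0,0,0,-1],
  [0,0,0,0,0,0,-1],
])

```text
t: 20.58
position: [0.4383, -0.0555, 0.0162]
ee_rot: [-0.086, 3.136, 0.001]
force: [-0.7, -0.6, -1.9]
opening: 0.684
```

```bash
python3 - <<'E'
from h import *
st([.549,.150,.2,182])
t=snap('top','t5.png')
for k in cands(t,'blue',20): print('blue',k.reshape(-1,2).mean(0).round(),np.round(rect(t,k,.106),3))
E
```

```text
t 20.57 pos [ 0.4383 -0.0555  0.0162] psi 183.16 z [ 0.004  0.001 -1.   ] F [-0.7 -0.6 -1.9] op 0.684 v 0.002
 tool d [-0.1226  0.1992 -0.1832]
 turn [0.03 0.24 1.16]
blue [369. 231.] [ 0.456 -0.181 61.306 26.041 13.238]
blue [410. 229.] [ 0.462 -0.308 76.898 35.062  7.983]
blue [262. 201.] [  0.549   0.147 114.958  55.471   0.651]
blue [635. 182.] [ 0.603 -1.042 64.818 26.928  0.999]
blue [555. 271.] [ 3.27000e-01 -7.56000e-01  7.70302e+02  1.18614e+02 -1.26000e-01]
blue [252. 130.] [7.64000e-01 1.66000e-01 1.75244e+02 1.17317e+02 1.08300e+00]
```

>>> carry_out([
  [0,0,-0.02,0,0,0,-1],
  [0,0,-0.03,0,0,0,-1],
  [0,0,-0.04,0,0,0,-1],
  [0,0,-0.04,0,0,0,-1],
  [0,0,-0.035,0,0,1.1,-1],
  [-0.01,0.02,0,0,0,0,-1],
  [-0.02,0.035,0,0,0,0,-1],
  [-0.02,0.035,0,0,0,0,-1],
  [-0.02,0.035,0,0,0,0,-1],
  [-0.02,0.035,0,0,0,0,-1],
  [-0.018,0.025,0,0,0,0,-1],
  [-0.005,0.01,0,0,0,0,-1],
  [0,0,0,0,0,0,-1],
  [0,0,0,0,0,0,-1],
])

```text
t: 22.38
position: [0.5422, 0.1452, 0.1849]
ee_rot: [0.046, -3.139, 0.001]
force: [0.2, -0.5, -2.8]
opening: 0.68
```

```bash
python3 - <<'E'
from h import *
st([.550,.150,.16,182])
c=snap('wrist','w6.png')
E
```

```text
t 22.38 pos [0.5422 0.1452 0.1849] psi 181.7 z [-0.002 -0.001 -1.   ] F [ 0.2 -0.5 -2.8] op 0.68 v 0.007
 tool d [-0.008   0.0046  0.0249]
 turn [-0.03 -0.12 -0.3 ]
```

View pics/w6.png

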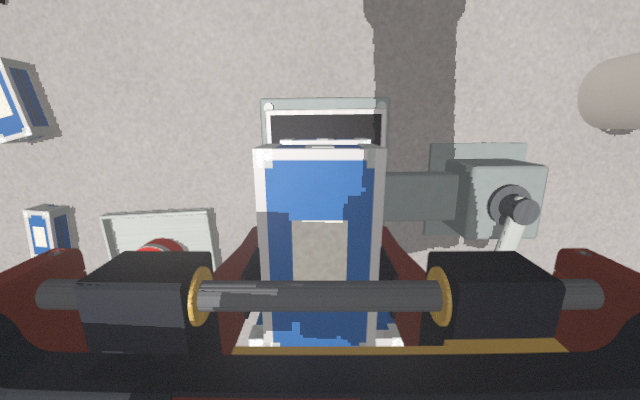

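```bash
python3 - <<'E'
from h import *
c=load('w6')
print('A',onz(c,[(279,142),(373,141)],.106).round(4).tolist(),'B',onz(c,[(255,151),(386,149)],.2047).round(4).tolist(),'plat',onz(c,[(266,111),(385,109)],.066).round(4).tolist())
E
```

```text
A [[0.4871, 0.1101, 0.106], [0.4842, 0.184, 0.106]] B [[0.4862, 0.1124, 0.2047], [0.4835, 0.1724, 0.2047]] plat [[0.4621, 0.0931, 0.066], [0.4572, 0.2, 0.066]]
```

>>> carry_out([
  [-0.008,0.004,0,0,0,-0.3,-1],
  [0,-0.001,0.015,0,0,0,-1],
  [0,-0.001,0.02,0,0,0,-1],
  [0,0,0.01,0,0,0,-1],
  [0,0,0,0,0,0,-1],
  [0,0,0,0,0,0,-1],
])

```text
t: 23.18
position: [0.55, 0.1447, 0.1371]
ee_rot: [0.049, -3.138, 0.002]
force: [0.1, -0.5, -2.6]
opening: 0.681
```

```bash
python3 - <<'E'
from h import *
st([.550,.150,.122,182])
E
```

```text
t 23.18 pos [0.55   0.1447 0.1371] psi 181.81 z [-0.003 -0.001 -1.   ] F [ 0.1 -0.5 -2.6] op 0.681 v 0.003
 tool d [-0.0002  0.0053  0.0151]
 turn [-0.07 -0.17 -0.19]
```

>>> carry_out([
  [-0.001,0.005,0.003,0,0,-0.2,-1],
  [0,0,0.006,0,0,0,-1],
  [0,0,0.003,0,0,0,-1],
  [0,0,0,0,0,0,-1],
])

```text
t: 23.68
position: [0.5516, 0.1507, 0.1253]
ee_rot: [0.056, -3.14, 0.0]
force: [-0.0, -0.1, -3.0]
opening: 0.682
```

```bash
python3 - <<'E'
from h import *
st([.5515,.150,.122,182])
E
```

```text
t 23.68 pos [0.5516 0.1507 0.1253] psi 182.05 z [-0.001 -0.    -1.   ] F [-0.  -0.1 -3. ] op 0.682 v 0.002
 tool d [ 0.0001 -0.0007  0.0033]
 turn [-0.02 -0.05  0.05]
```

>>> carry_out([
  [0,0,0.003,0,0,0,-1],
  [0,0,0,0,0,0,-1],
  [0,0,0,0,0,0,1],
  [0,0,0,0,0,0,1],
  [0,0,0,0,0,0,1],
  [0,0,-0.02,0,0,0,1],
  [0,0,-0.03,0,0,0,1],
  [0,0,-0.03,0,0,0,1],
  [0.008,-0.03,-0.01,0,0,0,1],
  [0.008,-0.045,0,0,0,-3,1],
  [0.008,-0.045,0,0,0,-2.5,1],
  [0.007,-0.045,0,0,0,0,1],
  [0.007,-0.045,0,0,0,0,1],
  [0.006,-0.045,0,0,0,0,1],
  [0.006,-0.045,0,0,0,0,1],
  [0.005,-0.045,0,0,0,0,1],
  [0.005,-0.045,0,0,0,0,1],
  [0,-0.045,0,0,0,0,1],
  [0,-0.02,0,0,0,0,1],
  [0,0,0,0,0,0,1],
])

```text
t: 26.18
position: [0.5469, -0.3191, 0.2172]
ee_rot: [-0.218, 3.127, 0.001]
force: [0.1, 0.6, 0.2]
opening: 1.001
```

```bash
python3 - <<'E'
from h import *
st([.464,-.328,.017,187.5])
c=snap('wrist','w7.png'); lids(c,[.03])
t=snap('top','t7.png')
for k in cands(t,'blue',20):
    if 200<k.mean(0)[0][0]<300: print('blue',k.reshape(-1,2).mean(0).round(),np.round(rect(t,k,.142),3))
E
```

```text
t 26.18 pos [ 0.5469 -0.3191  0.2172] psi 187.98 z [ 0.007  0.001 -1.   ] F [0.1 0.6 0.2] op 1.001 v 0.014
 tool d [0.0847 0.0026 0.1996]
 turn [0.03 0.41 0.48]
blue [443. 121.] z 0.03 [ 0.456 -0.192 67.688 29.113 14.778]
blue [322. 108.] z 0.03 [ 0.463 -0.329 82.92  39.357  7.298]
blue [260. 200.] [ 0.55   0.149 96.271 44.953  0.464]
blue [252. 130.] [7.54000e-01 1.60000e-01 1.69719e+02 1.13564e+02 1.08300e+00]
```

>>> carry_out([
  [0.02,0,0,0,0.4,0.5,1],
  [0.03,0,0,0,0,0,1],
  [0.028,0.001,0.01,0,0,0,1],
  [0.002,-0.001,0.025,0,0,0,1],
  [0.001,-0.001,0.025,0,0,0,1],
  [0.001,-0.001,0.025,0,0,0,1],
  [0.001,-0.001,0.025,0,0,0,1],
  [0.001,-0.001,0.025,0,0,0,1],
  [0,0,0.015,0,0,0,1],
  [0,0,0,0,0,0,1],
  [0,0,0,0,0,0,1],
])

```text
t: 27.65
position: [0.4551, -0.3184, 0.0663]
ee_rot: [-0.228, 3.133, 0.012]
force: [0.2, -1.3, -0.7]
opening: 1.003
```

```bash
python3 - <<'E'
from h import *
st([.463,-.329,.016,187.3])
E
```

```text
t 27.65 pos [ 0.4551 -0.3184  0.0663] psi 188.34 z [ 0.     0.008 -1.   ] F [ 0.2 -1.3 -0.7] op 1.003 v 0.006
 tool d [-0.0062 -0.012   0.0502]
 turn [0.45 0.06 1.04]
```

>>> carry_out([
  [-0.006,-0.012,0.01,0.4,0,1,1],
  [0,-0.001,0.015,0,0,0,1],
  [0,-0.001,0.014,0,0,0,1],
  [0,0,0.01,0,0,0,1],
  [0,0,0,0,0,0,1],
  [0,0,0,0,0,0,-1],
  [0,0,0,0,0,0,-1],
  [0,0,0,0,0,0,-1],
  [0,0,0,0,0,0,-1],
  [0,0,0,0,0,0,-1],
  [0,0,0,0,0,0,-1],
])

```text
t: 29.02
position: [0.4648, -0.3324, 0.0153]
ee_rot: [-0.2, 3.132, -0.001]
force: [-0.5, 0.1, -0.6]
opening: 0.571
```

```bash
python3 - <<'E'
from h import *
st([.550,.150,.2,182])
E
```

```text
t 29.02 pos [ 0.4648 -0.3324  0.0153] psi 187.3 z [ 0.003 -0.    -1.   ] F [-0.5  0.1 -0.6] op 0.571 v 0.002
 tool d [-0.1464  0.4675 -0.1845]
 turn [-0.03  0.19  5.3 ]
```

>>> carry_out([
  [0,0,-0.02,0,0,0,-1],
  [0,0,-0.035,0,0,0,-1],
  [0,0,-0.04,0,0,2.6,-1],
  [0,0,-0.04,0,0,2.6,-1],
  [0,0,-0.04,0,0,0,-1],
  [0,0,-0.035,0,0,0,-1],
  [-0.005,0.02,0,0,0,0,-1],
  [-0.009,0.04,0,0,0,0,-1],
  [-0.009,0.04,0,0,0,0,-1],
  [-0.009,0.04,0,0,0,0,-1],
  [-0.009,0.04,0,0,0,0,-1],
  [-0.009,0.04,0,0,0,0,-1],
  [-0.009,0.04,0,0,0,0,-1],
  [-0.009,0.04,0,0,0,0,-1],
  [-0.009,0.04,0,0,0,0,-1],
  [-0.009,0.04,0,0,0,0,-1],
  [-0.008,0.04,0,0,0,0,-1],
  [-0.006,0.025,0,0,0,0,-1],
  [0,0,0,0,0,0,-1],
  [0,0,0,0,0,0,-1],
])

```text
t: 31.52
position: [0.5502, 0.1205, 0.2556]
ee_rot: [-0.027, 3.12, -0.006]
force: [0.2, -0.3, -1.8]
opening: 0.567
```

```bash
python3 - <<'E'
from h import *
st([.5515,.150,.19,182])
c=snap('wrist','w8.png')
E
```

```text
t 31.52 pos [0.5502 0.1205 0.2556] psi 181.0 z [ 0.022 -0.004 -1.   ] F [ 0.2 -0.3 -1.8] op 0.567 v 0.006
 tool d [-0.0003  0.0297  0.0655]
 turn [-0.25  1.25 -1.  ]
```

View pics/w8.png

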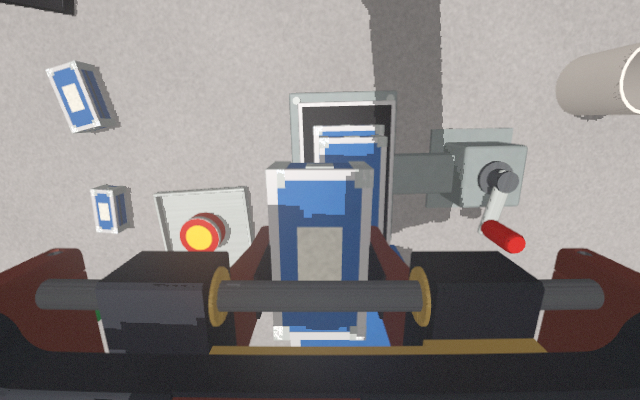

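```bash
python3 - <<'E'
from h import *
c=load('w8')
print('A',onz(c,[(314,129),(384,127)],.106).round(4).tolist(),'B',onz(c,[(319,139),(386,137)],.142).round(4).tolist(),'C',onz(c,[(268,168),(373,165)],.2556-.0153+.032).round(4).tolist())
E
```

```text
A [[0.4885, 0.1118, 0.106], [0.4852, 0.1822, 0.106]] B [[0.496, 0.1171, 0.142], [0.4931, 0.1771, 0.142]] C [[0.5015, 0.0938, 0.2723], [0.4992, 0.1433, 0.2723]]
```

>>> carry_out([
  [0,0.015,0,-0.2,1.2,-1,-1],
  [0,0.012,0.01,0,0,0,-1],
  [0,0,0.02,0,0,0,-1],
  [0,-0.001,0.02,0,0,0,-1],
  [0,0,0.01,0,0,0,-1],
  [0,0,0,0,0,0,-1],
  [0,0,0,0,0,0,-1],
])

```text
t: 32.45
position: [0.5493, 0.1484, 0.1925]
ee_rot: [0.053, -3.14, 0.0]
force: [0.3, 1.4, -1.4]
opening: 0.568
```

```bash
python3 - <<'E'
from h import *
st([.5515,.150,.158,182])
E
```

```text
t 32.45 pos [0.5493 0.1484 0.1925] psi 181.93 z [-0.001 -0.    -1.   ] F [ 0.3  1.4 -1.4] op 0.568 v 0.004
 tool d [-0.0023  0.0015  0.0345]
 turn [-0.01 -0.08 -0.07]
```

>>> carry_out([
  [-0.003,0.001,0.01,0,0,0,-1],
  [0,0,0.012,0,0,0,-1],
  [0,0,0.008,0,0,0,-1],
  [0,0,0,0,0,0,-1],
])

```text
t: 32.95
position: [0.553, 0.1498, 0.1613]
ee_rot: [-0.053, 3.141, 0.001]
force: [-0.1, -0.3, -2.3]
opening: 0.567
```

```bash
python3 - <<'E'
from h import *
st([.5525,.150,.158,182])
E
```

```text
t 32.95 pos [0.553  0.1498 0.1613] psi 181.92 z [ 0.     0.001 -1.   ] F [-0.1 -0.3 -2.3] op 0.567 v 0.007
 tool d [0.0005 0.0002 0.0033]
 turn [ 0.03  0.   -0.08]
```

>>> carry_out([
  [0,0,0.004,0,0,0,-1],
  [0,0,0,0,0,0,-1],
  [0,0,0,0,0,0,1],
  [0,0,0,0,0,0,1],
  [0,0,0,0,0,0,1],
  [0,0,0,0,0,0,1],
  [0,0,-0.02,0,0,0,1],
  [0,0,-0.03,0,0,0,1],
  [0,0,-0.02,0,0,0,1],
  [0.012,-0.03,0,0,0,0,1],
  [0.013,-0.042,0,0,0,0,1],
  [0.013,-0.042,0,0,0,0,1],
  [0.013,-0.042,0,0,0,0,1],
  [0.013,-0.042,0,0,0,0,1],
  [0.013,-0.042,0,0,0,0,1],
  [0.013,-0.042,0,0,0,0,1],
  [0.013,-0.04,0,0,0,0,1],
  [0.006,-0.02,0,0,0,-6.2,1],
  [0,0,0,0,0,-6.2,1],
  [0,0,0,0,0,0,1],
])

```text
t: 35.45
position: [0.4544, -0.2063, 0.2309]
ee_rot: [-0.399, 3.108, 0.002]
force: [0.8, 0.2, -0.3]
opening: 0.998
```

```bash
python3 - <<'E'
from h import *
st([.456,-.192,.014,194.7])
c=snap('wrist','w9.png'); lids(c,[.028])
t=snap('top','t9.png')
for k in cands(t,'blue',20):
    if 200<k.mean(0)[0][0]<300: print('blue',k.reshape(-1,2).mean(0).round(),np.round(rect(t,k,.174),3))
E
```

```text
t 35.45 pos [ 0.4544 -0.2063  0.2309] psi 194.62 z [ 0.008  0.002 -1.   ] F [ 0.8  0.2 -0.3] op 0.998 v 0.016
 tool d [-0.0033  0.0134  0.2169]
 turn [ 0.01  0.48 -0.08]
blue [258. 198.] [ 0.554  0.149 78.737 34.938  0.52 ]
blue [252. 131.] [7.45000e-01 1.56000e-01 1.64733e+02 1.07254e+02 1.08300e+00]
```

>>> carry_out([
  [-0.003,0.012,0.01,0,0.5,0,1],
  [0,-0.001,0.025,0,0,0,1],
  [0,-0.001,0.03,0,0,0,1],
  [0,-0.002,0.03,0,0,0,1],
  [0,-0.002,0.03,0,0,0,1],
  [0,-0.002,0.03,0,0,0,1],
  [0,-0.001,0.02,0,0,0,1],
  [0,0,0,0,0,0,1],
  [0,0,0,0,0,0,1],
])

```text
t: 36.67
position: [0.4581, -0.1893, 0.0469]
ee_rot: [0.406, -3.111, -0.007]
force: [-0.3, -0.4, -0.5]
opening: 1.0
```

```bash
python3 - <<'E'
from h import *
st([.456,-.192,.014,194.7])
c=snap('wrist','w10.png')
for k in cands(c,'blue',500): print(k.reshape(-1,2).mean(0).round(),np.round(rect(c,k,.028),3))
E
```

```text
t 36.67 pos [ 0.4581 -0.1893  0.0469] psi 194.86 z [-0.005  0.004 -1.   ] F [-0.3 -0.4 -0.5] op 1.0 v 0.011
 tool d [ 0.0026 -0.0022  0.0329]
 turn [ 0.28 -0.22  0.16]
[319. 250.] [ 0.467 -0.19  42.202 30.087 14.707]
[319. 199.] [  0.435  -0.198  29.955  22.819 -76.373]
```

>>> carry_out([
  [0.002,-0.002,0.012,0.3,-0.2,0.2,1],
  [0,-0.001,0.014,0,0,0,1],
  [0,0,0.006,0,0,0,1],
  [0,0,0,0,0,0,1],
  [0,0,0,0,0,0,-1],
  [0,0,0,0,0,0,-1],
  [0,0,0,0,0,0,-1],
  [0,0,0,0,0,0,-1],
  [0,0,0,0,0,0,-1],
  [0,0,0,0,0,0,-1],
  [0,0,0,0,0,0,-1],
])

```text
t: 38.1
position: [0.4582, -0.1929, 0.0146]
ee_rot: [-0.4, 3.112, -0.003]
force: [-0.8, 0.3, 0.3]
opening: 0.453
```

```bash
python3 - <<'E'
from h import *
st([.551,.150,.26,182])
E
```

```text
t 38.1 pos [ 0.4582 -0.1929  0.0146] psi 194.64 z [ 0.004 -0.001 -1.   ] F [-0.8  0.3  0.3] op 0.453 v 0.002
 tool d [-0.1772  0.3078 -0.2455]
 turn [-0.1   0.21 12.64]
```

>>> carry_out([
  [0,0,-0.02,0,0,0,-1],
  [0,0,-0.04,0,0,0,-1],
  [0,0,-0.04,0,0,4.2,-1],
  [0,0,-0.04,0,0,4.2,-1],
  [0,0,-0.04,0,0,4.2,-1],
  [0,0,-0.035,0,0,0,-1],
  [0,0,-0.01,0,0,0,-1],
  [-0.008,0.02,0,0,0,0,-1],
  [-0.012,0.04,0,0,0,0,-1],
  [-0.012,0.04,0,0,0,0,-1],
  [-0.012,0.04,0,0,0,0,-1],
  [-0.012,0.04,0,0,0,0,-1],
  [-0.012,0.04,0,0,0,0,-1],
  [-0.012,0.04,0,0,0,0,-1],
  [-0.012,0.04,0,0,0,0,-1],
  [-0.008,0.02,0,0,0,0,-1],
  [-0.004,0.012,0,0,0,0,-1],
  [0,0,0,0,0,0,-1],
  [0,0,0,0,0,0,-1],
])

```text
t: 40.48
position: [0.5458, 0.1477, 0.2292]
ee_rot: [0.034, -3.12, 0.007]
force: [-0.1, -0.1, -1.3]
opening: 0.456
```

```bash
python3 - <<'E'
from h import *
st([.553,.150,.19,182])
c=snap('wrist','w11.png')
E
```

```text
t 40.48 pos [0.5458 0.1477 0.2292] psi 181.24 z [-0.022 -0.005 -1.   ] F [-0.1 -0.1 -1.3] op 0.456 v 0.005
 tool d [-0.0081  0.0023  0.039 ]
 turn [-0.25 -1.25 -0.75]
```

View pics/w11.png

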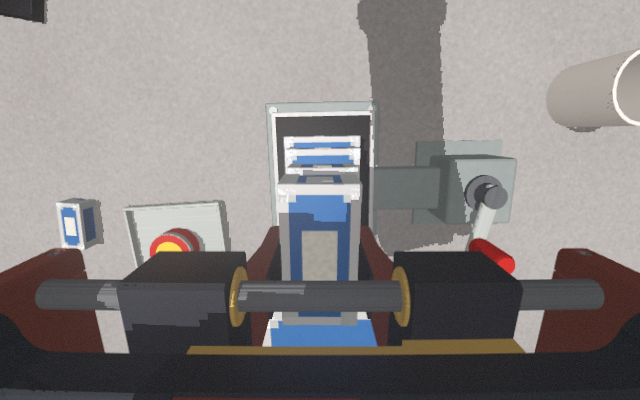

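>>> carry_out([
  [-0.008,0.002,0,-0.2,-1.2,-0.8,-1],
  [0,0,0.012,0,0,0,-1],
  [0,-0.001,0.012,0,0,0,-1],
  [0,0,0.005,0,0,0,-1],
  [0,0,0,0,0,0,-1],
  [0,0,0,0,0,0,-1],
])

```text
t: 41.28
position: [0.5539, 0.1465, 0.1978]
ee_rot: [-0.053, 3.141, -0.002]
force: [1.1, -0.1, -1.6]
opening: 0.45
```

```bash
python3 - <<'E'
from h import *
st([.553,.150,.1895,182])
c=load('w11'); print('C',onz(c,[(287,169),(360,167)],.174).round(4).tolist(),'B',onz(c,[(285,152),(361,151)],.142).round(4).tolist(),'A',onz(c,[(285,140),(361,138)],.106).round(4).tolist(),'D',onz(c,[(279,189),(361,187)],.2292-.0146+.03).round(4).tolist())
E
```

```text
t 41.27 pos [0.5539 0.1465 0.1978] psi 181.92 z [ 0.    -0.001 -1.   ] F [ 1.1 -0.1 -1.6] op 0.45 v 0.003
 tool d [0.0008 0.0035 0.0083]
 turn [-0.07  0.   -0.08]
C [[0.5073, 0.1215, 0.174], [0.5047, 0.1743, 0.174]] B [[0.4972, 0.1162, 0.142], [0.495, 0.1788, 0.142]] A [[0.4885, 0.112, 0.106], [0.4851, 0.1831, 0.106]] D [[0.5085, 0.1255, 0.2446], [0.5066, 0.1657, 0.2446]]
```

>>> carry_out([
  [0,0.0035,0.003,0,0,0,-1],
  [0,0,0.004,0,0,0,-1],
  [0,0,0,0,0,0,-1],
])

```text
t: 41.65
position: [0.5541, 0.1507, 0.1908]
ee_rot: [-0.054, 3.14, -0.001]
force: [-0.2, 0.9, -1.9]
opening: 0.454
```

```bash
python3 - <<'E'
from h import *
st([.5535,.150,.189,182])
E
```

```text
t 41.65 pos [0.5541 0.1507 0.1908] psi 181.95 z [ 0.001 -0.001 -1.   ] F [-0.2  0.9 -1.9] op 0.454 v 0.008
 tool d [ 0.0006 -0.0007  0.0018]
 turn [-0.04  0.05 -0.05]
```

>>> carry_out([
  [0,0,0.002,0,0,0,-1],
  [0,0,0,0,0,0,-1],
  [0,0,0,0,0,0,1],
  [0,0,0,0,0,0,1],
  [0,0,0,0,0,0,1],
  [0,0,0,0,0,0,1],
  [0,0,-0.02,0,0,0,1],
  [0,0,-0.03,0,0,0,1],
  [0,0,-0.02,0,0,0,1],
  [-0.004,-0.03,0,0,0,0,1],
  [-0.005,-0.042,0,0,0,0,1],
  [-0.005,-0.042,0,0,0,0,1],
  [-0.005,-0.042,0,0,0,0,1],
  [-0.005,-0.042,0,0,0,0,1],
  [-0.005,-0.042,0,0,0,0,1],
  [-0.005,-0.042,0,0,0,0,1],
  [-0.004,-0.035,0,0,0,0,1],
  [0,-0.015,0,0,0,0,1],
  [0,0,0,0,0,0,1],
  [0,0,0,0,0,0,1],
])

```text
t: 44.15
position: [0.6064, -0.1856, 0.2617]
ee_rot: [-0.063, 3.137, 0.003]
force: [0.1, -0.1, 0.6]
opening: 1.004
```

```bash
python3 - <<'E'
from h import *
st([.604,-.185,.014,177])
c=snap('wrist','w12.png')
for k in cands(c,'blue',300): print(k.reshape(-1,2).mean(0).round(),np.round(rect(c,k,.027),3))
t=snap('top','t12.png')
for k in cands(t,'blue',20):
    if 200<k.mean(0)[0][0]<300: print('blue',k.reshape(-1,2).mean(0).round(),np.round(rect(t,k,.204),3))
E
```

```text
t 44.15 pos [ 0.6064 -0.1856  0.2617] psi 182.3 z [ 0.004  0.002 -1.   ] F [ 0.1 -0.1  0.6] op 1.004 v 0.004
 tool d [3.200e-03 2.000e-04 2.477e-01]
 turn [0.11 0.2  5.3 ]
[562. 235.] [ 6.77000e-01  1.80000e-01  2.23097e+02  4.47380e+01 -8.79090e+01]
[630. 154.] [  0.557   0.237 127.656  11.259   2.137]
[617. 151.] [  0.556   0.216 125.865  19.031   2.192]
[581. 147.] [  0.553   0.163 130.71   17.054   2.129]
[593. 148.] [  0.554   0.181 136.553  10.405   2.105]
blue [255. 203.] [ 0.539  0.149 33.992 22.556  0.666]
blue [258. 191.] [ 0.569  0.142 34.35  21.885 45.065]
blue [274. 156.] [  0.668   0.1    34.256  14.728 -51.713]
blue [253. 131.] [7.36000e-01 1.50000e-01 1.60058e+02 1.07099e+02 1.08300e+00]
```

```bash
python3 - <<'E'
from h import *
c=load('w12')
p=proj(c,[[.604,-.185,.028]])[0]; print(p)
b=cv2.cvtColor(c['pixels'],cv2.COLOR_RGB2BGR); u,v=p.astype(int)
cv2.imwrite('pics/c12.png',cv2.resize(b[v-60:v+60,u-80:u+80],None,fx=4,fy=4,interpolation=cv2.INTER_CUBIC)); print(u-80,v-60)
E
```

```text
[320.77849534 175.77305012]
240 115
```

View pics/c12.png

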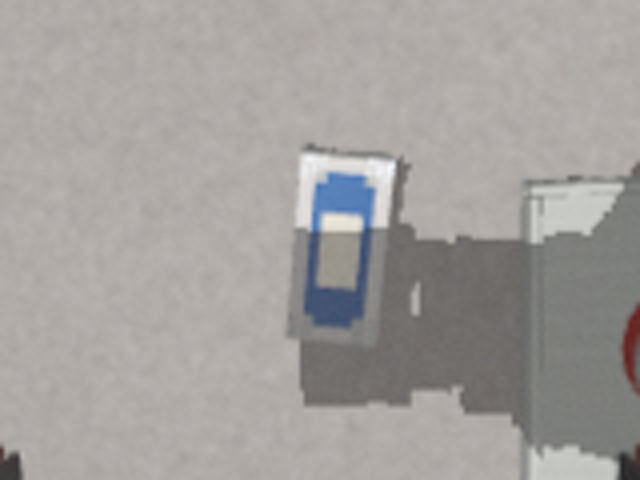

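```bash
python3 - <<'E'
from h import *
c=load('w12')
k=np.array([(303,150),(398,158),(379,345),(290,337)])/4+[240,115]
r=rect(c,k,.028); print(np.round(r,4)); st([r[0],r[1],.014,180+r[4]])
E
```

```text
[ 0.6059 -0.1786 63.9999 31.4411 -2.5815]
t 44.25 pos [ 0.6065 -0.1855  0.2619] psi 182.33 z [ 0.004  0.002 -1.   ] F [-0.6 -0.5 -0.2] op 1.0 v 0.004
 tool d [0.0012 0.0065 0.2479]
 turn [0.1  0.22 4.91]
```

>>> carry_out([
  [0.001,0.006,0.01,0,0.2,4.9,0.4],
  [0,-0.001,0.03,0,0,0,0.4],
  [0,-0.002,0.035,0,0,0,0.4],
  [0,-0.002,0.035,0,0,0,0.4],
  [0,-0.002,0.035,0,0,0,0.4],
  [0,-0.002,0.03,0,0,0,0.4],
  [0,-0.001,0.02,0,0,0,0.4],
  [0,0,0.01,0,0,0,0.4],
  [0,0,0,0,0,0,0.4],
  [0,0,0,0,0,0,0.4],
])

```text
t: 45.5
position: [0.6105, -0.1767, 0.0542]
ee_rot: [0.05, 3.133, 0.01]
force: [1.0, -0.0, 0.2]
opening: 0.697
```

```bash
python3 - <<'E'
from h import *
st([.606,-.1786,.014,177.4])
E
```

```text
t 45.5 pos [ 0.6105 -0.1767  0.0542] psi 178.18 z [ 0.008  0.006 -1.   ] F [ 1.  -0.   0.2] op 0.697 v 0.004
 tool d [ 0.0047 -0.0023  0.0402]
 turn [0.38 0.44 0.78]
```

>>> carry_out([
  [0.004,-0.002,0.012,0.4,0.4,0.8,0.4],
  [0,-0.001,0.014,0,0,0,0.4],
  [0,0,0.01,0,0,0,0.4],
  [0,0,0.003,0,0,0,0.4],
  [0,0,0,0,0,0,-1],
  [0,0,0,0,0,0,-1],
  [0,0,0,0,0,0,-1],
  [0,0,0,0,0,0,-1],
  [0,0,0,0,0,0,-1],
])

```text
t: 46.62
position: [0.6075, -0.1801, 0.0143]
ee_rot: [0.074, 3.137, -0.002]
force: [0.5, -0.1, -1.1]
opening: 0.334
```

```bash
python3 - <<'E'
from h import *
st([.553,.150,.29,182])
E
```

```text
t 46.62 pos [ 0.6075 -0.1801  0.0143] psi 177.31 z [ 0.003 -0.001 -1.   ] F [ 0.5 -0.1 -1.1] op 0.334 v 0.002
 tool d [ 0.0689  0.3268 -0.2764]
 turn [-0.08  0.19 -4.69]
```

>>> carry_out([
  [0,0,-0.02,0,0,0,-1],
  [0,0,-0.04,0,0,0,-1],
  [0,0,-0.05,0,0,-2.3,-1],
  [0,0,-0.05,0,0,-2.3,-1],
  [0,0,-0.05,0,0,0,-1],
  [0,0,-0.04,0,0,0,-1],
  [0,0,-0.015,0,0,0,-1],
  [0.002,0.02,0,0,0,0,-1],
  [0.005,0.04,0,0,0,0,-1],
  [0.005,0.04,0,0,0,0,-1],
  [0.005,0.04,0,0,0,0,-1],
  [0.005,0.04,0,0,0,0,-1],
  [0.005,0.04,0,0,0,0,-1],
  [0.005,0.04,0,0,0,0,-1],
  [0.005,0.04,0,0,0,0,-1],
  [0.003,0.02,0,0,0,0,-1],
  [0,0.01,0,0,0,0,-1],
  [0,0,0,0,0,0,-1],
  [0,0,0,0,0,0,-1],
])

```text
t: 49.0
position: [0.5349, 0.1702, 0.2739]
ee_rot: [0.07, -3.114, 0.011]
force: [-0.4, -0.7, -0.0]
opening: 0.336
```

```bash
python3 - <<'E'
from h import *
st([.5545,.150,.219,182])
c=snap('wrist','w13.png')
E
```

```text
t 49.0 pos [0.5349 0.1702 0.2739] psi 182.58 z [-0.027 -0.008 -1.   ] F [-0.4 -0.7 -0. ] op 0.336 v 0.006
 tool d [-0.0202 -0.0207  0.0545]
 turn [-0.38 -1.54  0.58]
```

View pics/w13.png

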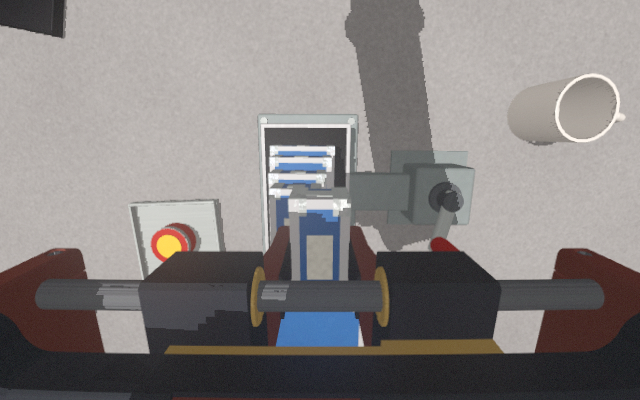

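```bash
python3 - <<'E'
from h import *
c=load('w13'); print('D',onz(c,[(273,193)],.204).round(4).tolist(),'C',onz(c,[(268,179),(325,178)],.174).round(4).tolist(),'E',onz(c,[(290,208),(350,206)],.2739-.0143+.028).round(4).tolist())
E
```

```text
D [[0.518, 0.1305, 0.204]] C [[0.5118, 0.1212, 0.174], [0.5086, 0.1717, 0.174]] E [[0.508, 0.1525, 0.2876], [0.5056, 0.1827, 0.2876]]
```

>>> carry_out([
  [-0.01,-0.01,0,-0.4,-1.5,0.5,-1],
  [-0.009,-0.009,0.01,0,0,0,-1],
  [0,0,0.012,0,0,0,-1],
  [0,0,0.01,0,0,0,-1],
  [0,0,0.005,0,0,0,-1],
  [0,0,0,0,0,0,-1],
  [0,0,0,0,0,0,-1],
])

```text
t: 49.92
position: [0.5565, 0.1477, 0.2335]
ee_rot: [-0.049, 3.141, -0.0]
force: [0.1, 0.4, -1.2]
opening: 0.339
```

```bash
python3 - <<'E'
from h import *
st([.5545,.150,.2185,182])
E
```

```text
t 49.92 pos [0.5565 0.1477 0.2335] psi 181.79 z [ 0.001 -0.    -1.   ] F [ 0.1  0.4 -1.2] op 0.339 v 0.003
 tool d [0.0019 0.0023 0.015 ]
 turn [-0.01  0.03 -0.21]
```

>>> carry_out([
  [0.002,0.002,0.005,0,0,-0.2,-1],
  [0,0,0.006,0,0,0,-1],
  [0,0,0,0,0,0,-1],
])

```text
t: 50.3
position: [0.5543, 0.1504, 0.2223]
ee_rot: [-0.056, 3.14, 0.001]
force: [-0.4, -0.6, -1.0]
opening: 0.342
```

```bash
python3 - <<'E'
from h import *
st([.554,.150,.2185,182])
E
```

```text
t 50.3 pos [0.5543 0.1504 0.2223] psi 182.05 z [ 0.001  0.    -1.   ] F [-0.4 -0.6 -1. ] op 0.342 v 0.006
 tool d [ 0.0003 -0.0004  0.0038]
 turn [0.02 0.08 0.05]
```

>>> carry_out([
  [0,0,0.004,0,0,0,-1],
  [0,0,0,0,0,0,-1],
  [0,0,0,0,0,0,0.4],
  [0,0,0,0,0,0,0.4],
  [0,0,0,0,0,0,0.4],
  [0,0,-0.02,0,0,0,0.4],
  [0,0,-0.03,0,0,0,0.4],
  [0,0,-0.03,0,0,0,0.4],
  [0,0,-0.03,0,0,0,0.4],
  [0.02,0,-0.01,0,0,0,0.4],
  [0,0,0,0,0,0,0.4],
])

```text
t: 51.68
position: [0.534, 0.1494, 0.3417]
ee_rot: [-0.055, 3.139, 0.001]
force: [0.8, 0.9, 0.2]
opening: 0.699
```

```bash
python3 - <<'E'
from h import *
st([.555,.32,.3,90])
c=snap('wrist','w14.png'); s=snap('side','s14.png')
b=cv2.imread('pics/w14.png')[60:240,180:500]; d=cv2.imread('pics/s14.png')[90:210,260:420]
cv2.imwrite('pics/c14.png',np.hstack([cv2.resize(b,(533,300)),cv2.resize(d,(267,300))[:, :]])); 
E
```

```text
t 51.67 pos [0.534  0.1494 0.3417] psi 182.01 z [ 0.002  0.    -1.   ] F [0.8 0.9 0.2] op 0.699 v 0.028
 tool d [-0.0269  0.1697  0.0418]
 turn [9.000e-02 6.000e-02 9.201e+01]
```

View pics/c14.png

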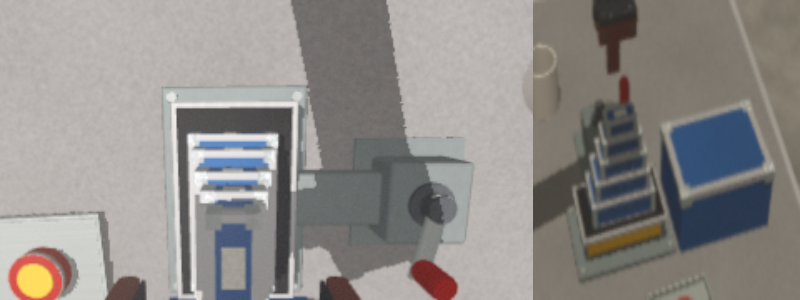

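```bash
cat >> h.py <<'E'
def tri(obs):
    A=np.zeros((3,3));b=np.zeros(3)
    for c,uv in obs:
        o,d=ray(c,[uv]); d=d[0]/np.linalg.norm(d[0]); P=np.eye(3)-np.outer(d,d); A+=P;b+=P@o
    X=np.linalg.solve(A,b); return X,[ (proj(c,[X])[0]-uv).round(1).tolist() for c,uv in obs]
def knob(c,guess):
    p=proj(c,[guess])[0]
    ks=[k for k in cands(c,'red',12)]
    k=min(ks,key=lambda k:np.linalg.norm(k.reshape(-1,2).mean(0)-p))
    M=cv2.moments(k); return np.array([M['m10']/M['m00'],M['m01']/M['m00']])
E
python3 - <<'E'
from h import *
g=[.594,.33,.115]
C={n:load(n) for n in ['top0','w1','side0','w14','t12','s14','w13']}
ob=[(C[n],knob(C[n],g)) for n in ['top0','w1','side0','w14']]
print([o[1].round(1).tolist() for o in ob]); print(tri(ob)); print(tri([ob[0],ob[2]]))
# deck blue panel corners in top & side
for n in ['t12','s14','w1']:
    c=C[n]; p=proj(c,[[.76,.16,.1]])[0]; m=[k for k in cands(c,'blue',300) if cv2.pointPolygonTest(k,(float(p[0]),float(p[1])),False)>=0]
    for k in m: print(n,cv2.boxPoints(cv2.minAreaRect(k)).round(1).tolist(), cv2.approxPolyDP(k,4,True).reshape(-1,2).tolist())
b=cv2.imread('pics/s14.png')[115:195,325:415]; d=cv2.imread('pics/t12.png')[95:180,225:295]
cv2.imwrite('pics/c15.png',np.hstack([cv2.resize(b,(400,356),interpolation=cv2.INTER_CUBIC),cv2.resize(d,(293,356),interpolation=cv2.INTER_CUBIC)]))
E
```

```text
[[207.6, 186.0], [467.4, 203.8], [314.3, 126.9], [440.6, 228.0]]
(array([0.59599727, 0.31501505, 0.11644609]), [[-0.4, 0.2], [0.8, 0.6], [0.1, -0.1], [-1.9, -0.5]])
(array([0.59587805, 0.3133878 , 0.11750041]), [[-0.0, 0.2], [0.1, -0.0]])
t12 [[238.0, 106.0], [275.0, 106.0], [275.0, 161.0], [238.0, 161.0]] [[273, 106], [238, 110], [242, 161], [258, 159]]
s14 [[342.5, 141.6999969482422], [392.70001220703125, 131.6999969482422], [397.3999938964844, 155.10000610351562], [347.20001220703125, 165.1999969482422]] [[397, 153], [384, 134], [343, 144], [354, 163]]
w1 [[292.0, 312.0], [384.0, 312.0], [384.0, 354.0], [292.0, 354.0]] [[292, 312], [294, 354], [296, 345], [383, 345], [384, 312]]
```

View pics/c15.png

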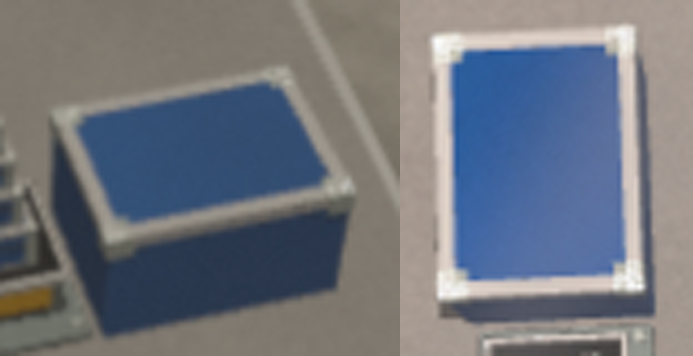

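```bash
python3 - <<'E'
from h import *
s,t,w=load('s14'),load('t12'),load('w1')
S=[(349.3,170.8),(404.2,158.9),(337.4,140.2),(389.6,131.2)];T=[(282.8,164.2),(280.6,102.6),(234.5,166.1),(233.4,105)]
for a,b in zip(S,T): print(tri([(s,a),(t,b)]))
E
```

```text
(array([0.66588424, 0.08360152, 0.1027075 ]), [[-0.1, 0.0], [0.0, -0.1]])
(array([0.86362146, 0.09118129, 0.10719864]), [[-0.2, 0.1], [0.0, -0.3]])
(array([0.6606969 , 0.23301449, 0.10932859]), [[-0.4, 0.1], [0.0, -0.5]])
(array([0.85949905, 0.24149597, 0.10449198]), [[-0.6, 0.2], [0.0, -0.7]])
```

>>> carry_out([
  [-0.01,0.025,0,0,0,0,0.4],
  [-0.015,0.04,0,0,0,0,0.4],
  [-0.015,0.04,0,0,0,0,0.4],
  [-0.015,0.036,0,0,0,0,0.4],
  [-0.01,0.02,0,0,0,0,0.4],
  [0,0,0,0,0,10.2,0.4],
  [0,0,0,0,0,10.2,0.4],
  [0,0,0,0,0,10.2,0.4],
  [0,0,0,0,0,10.2,0.4],
  [0,0,0,0,0,10.2,0.4],
  [0,0,0,0,0,10.2,0.4],
  [0,0,0,0,0,10.2,0.4],
  [0,0,0,0,0,10.2,0.4],
  [0,0,0,0,0,10,0.4],
  [0,0,0,0,0,0,0.4],
  [0,0,0,0,0,0,0.4],
])

```text
t: 53.78
position: [0.5955, 0.3511, 0.3157]
ee_rot: [-2.237, -2.198, 0.032]
force: [0.4, 0.3, -0.6]
opening: 0.698
```

```bash
python3 - <<'E'
from h import *
st([.596,.315,.2,90])
c=snap('wrist','w16.png'); k=knob(c,[.596,.315,.117]); print(k,onz(c,[k],.117)); C=[load('top0'),load('side0')]
print(tri([(C[0],knob(C[0],[.596,.315,.117])),(C[1],knob(C[1],[.596,.315,.117])),(c,k)]))
E
```

```text
t 53.77 pos [0.5955 0.3511 0.3157] psi 88.99 z [-0.018 -0.01  -1.   ] F [ 0.4  0.3 -0.6] op 0.698 v 0.017
 tool d [-0.0349  0.0033  0.116 ]
 turn [-1.05  0.6  -1.02]
[322.49350649 213.50541126] [[0.59490546 0.30788106 0.117     ]]
(array([0.59511191, 0.31035028, 0.12162656]), [[0.6, 0.2], [0.1, -0.3], [0.1, -0.8]])
```

>>> carry_out([
  [-0.02,0.002,0,-1,0.6,-1,0.4],
  [-0.018,0,0.01,0,0,0,0.4],
  [0,0,0.03,0,0,0,0.4],
  [0,0,0.03,0,0,0,0.4],
  [0,0,0.03,0,0,0,0.4],
  [0,0,0.02,0,0,0,0.4],
  [0,0,0,0,0,0,0.4],
  [0,0,0,0,0,0,0.4],
])

```text
t: 54.82
position: [0.5969, 0.3097, 0.1901]
ee_rot: [-2.213, -2.226, 0.003]
force: [0.2, -0.1, -0.1]
opening: 0.696
```

```bash
python3 - <<'E'
from h import *
st([.595,.311,.112,90])
c=snap('wrist','w17.png'); k=knob(c,[.595,.311,.122]); print(k,onz(c,[k],.122),onz(c,[k],.147))
E
```

```text
t 54.83 pos [0.5969 0.3097 0.1901] psi 90.33 z [-0.003  0.    -1.   ] F [ 0.2 -0.1 -0.1] op 0.696 v 0.008
 tool d [ 0.0013 -0.0016  0.0781]
 turn [-0.19 -0.03  0.33]
[319.42517007 206.55442177] [[0.59638424 0.31389257 0.122     ]] [[0.59638943 0.32078607 0.147     ]]
```

>>> carry_out([
  [0.002,-0.001,0.02,0,0,0.3,0.4],
  [0,0,0.02,0,0,0,0.4],
  [0,0,0.02,0,0,0,0.4],
  [0,0,0.014,0,0,0,0.4],
  [0,0,0.004,0,0,0,0.4],
  [0,0,0,0,0,0,0.4],
])

```text
t: 55.62
position: [0.5955, 0.3122, 0.1068]
ee_rot: [-2.219, -2.22, 0.002]
force: [0.6, 0.3, 0.3]
opening: 0.694
```

```bash
python3 - <<'E'
from h import *
st([.596,.3125,.112,90])
E
```

```text
t 55.62 pos [0.5955 0.3122 0.1068] psi 90.03 z [-0.003  0.001 -1.   ] F [0.6 0.3 0.3] op 0.694 v 0.003
 tool d [ 0.0004  0.0005 -0.0052]
 turn [-0.18 -0.05  0.03]
```

>>> carry_out([
  [0,0,-0.003,0,0,0,0.4],
  [0,0,0,0,0,0,-1],
  [0,0,0,0,0,0,-1],
  [0,0,0,0,0,0,-1],
  [0,0,0,0,0,0,-1],
  [0,0,0,0,0,0,-1],
], newtons=20)

```text
t: 56.38
position: [0.5957, 0.3129, 0.1122]
ee_rot: [-2.218, -2.22, -0.001]
force: [-3.7, -0.4, 3.1]
opening: 0.244
```

>>> carry_out([
  [-0.0109,-0.0036,0,0,0,0,-1],
  [-0.01,-0.0058,0,0,0,0,-1],
  [-0.0085,-0.0077,0,0,0,0,-1],
  [0,0,0,0,0,0,-1],
])

```text
t: 56.88
position: [0.5789, 0.282, 0.1123]
ee_rot: [-2.219, -2.221, -0.007]
force: [-1.5, 0.4, 0.7]
opening: 0.241
```

```bash
python3 - <<'E'
from h import *
st([.596,.3125,.112,90])
E
```

```text
t 56.88 pos [0.5789 0.282  0.1123] psi 90.04 z [ 0.001  0.005 -1.   ] F [-1.5  0.4  0.7] op 0.241 v 0.003
 tool d [0.0305 0.0171 0.0004]
 turn [ 0.09 -0.26  0.04]
```

```bash
cat >> h.py <<'E'
def crk(ax,n,step=18,dth=0):
    p=manip.get_obs()['position'][:2]; th=np.degrees(np.arctan2(*(p-ax)[::-1])); print('theta',th.round(1),'r',np.linalg.norm(p-ax).round(4))
    a=np.radians(th-step*np.arange(n+1)); P=.055*np.c_[np.cos(a),np.sin(a)]; d=np.diff(P,axis=0)
    for i in range(n): print([round(float(d[i,1]),4),round(float(d[i,0]),4)],end=' ')
E
python3 - <<'E'
from h import *
crk(np.array([.5415,.3224]),10)
E
```

```text
theta -47.2 r 0.0551
[-0.0096, -0.0143] [-0.0047, -0.0166] [0.0007, -0.0172] [0.006, -0.0161] [0.0106, -0.0135] [0.0143, -0.0096] [0.0166, -0.0047] [0.0172, 0.0007] [0.0161, 0.006] [0.0135, 0.0106]
```

>>> carry_out([
  [-0.0096,-0.0143,0,0,0,0,-1],
  [-0.0047,-0.0166,0,0,0,0,-1],
  [0.0007,-0.0172,0,0,0,0,-1],
  [0.006,-0.0161,0,0,0,0,-1],
  [0.0106,-0.0135,0,0,0,0,-1],
  [0.0143,-0.0096,0,0,0,0,-1],
  [0.0166,-0.0047,0,0,0,0,-1],
  [0.0172,0.0007,0,0,0,0,-1],
  [0,0,0,0,0,0,-1],
])

```text
t: 58.0
position: [0.4876, 0.3348, 0.1123]
ee_rot: [2.22, 2.217, 0.011]
force: [4.7, 0.9, -3.0]
opening: 0.242
```

```bash
python3 - <<'E'
from h import *
st([.596,.3125,.1115,90]); crk(np.array([.5415,.3224]),18)
E
```

```text
t 58.0 pos [0.4876 0.3348 0.1123] psi 89.9 z [ 0.008  0.002 -1.   ] F [ 4.7  0.9 -3. ] op 0.242 v 0.007
 tool d [-0.0221  0.1084  0.0016]
 turn [ 0.44 -0.1  -0.1 ]
theta 167.0 r 0.0553
[0.016, 0.0064] [0.0132, 0.0111] [0.0091, 0.0146] [0.0042, 0.0167] [-0.0012, 0.0172] [-0.0064, 0.016] [-0.0111, 0.0132] [-0.0146, 0.0091] [-0.0167, 0.0042] [-0.0172, -0.0012] [-0.016, -0.0064] [-0.0132, -0.0111] [-0.0091, -0.0146] [-0.0042, -0.0167] [0.0012, -0.0172] [0.0064, -0.016] [0.0111, -0.0132] [0.0146, -0.0091]
```

>>> carry_out([
  [0.016,0.0064,0,0.2,0,0,-1],
  [0.0132,0.0111,0,0,0,0,-1],
  [0.0091,0.0146,0,0,0,0,-1],
  [0.0042,0.0167,0,0,0,0,-1],
  [-0.0012,0.0172,0,0,0,0,-1],
  [-0.0064,0.016,0,0,0,0,-1],
  [-0.0111,0.0132,0,0,0,0,-1],
  [-0.0146,0.0091,0,0,0,0,-1],
  [-0.0167,0.0042,0,0,0,0,-1],
  [-0.0172,-0.0012,0,0,0,0,-1],
  [-0.016,-0.0064,0,0,0,0,-1],
  [-0.0132,-0.0111,0,0,0,0,-1],
  [-0.0091,-0.0146,0,0,0,0,-1],
  [-0.0042,-0.0167,0,0,0,0,-1],
  [0.0012,-0.0172,0,0,0,0,-1],
  [0.0064,-0.016,0,0,0,0,-1],
  [0.0111,-0.0132,0,0,0,0,-1],
  [0.0146,-0.0091,0,0,0,0,-1],
  [0,0,0,0,0,0,-1],
])

```text
t: 60.38
position: [0.5026, 0.2829, 0.1123]
ee_rot: [2.228, 2.189, 0.0]
force: [3.3, 6.5, -4.8]
opening: 0.245
```

```bash
python3 - <<'E'
from h import *
st([.596,.3125,.1115,90]); crk(np.array([.5415,.3224]),18)
E
```

```text
t 60.38 pos [0.5026 0.2829 0.1123] psi 88.97 z [ 0.013 -0.013 -1.   ] F [ 3.3  6.5 -4.8] op 0.245 v 0.023
 tool d [0.0313 0.0929 0.0016]
 turn [ 0.75  0.74 -1.03]
theta -134.6 r 0.0555
[0.0138, -0.0102] [0.0163, -0.0054] [0.0172, -0.0001] [0.0164, 0.0052] [0.014, 0.01] [0.0102, 0.0138] [0.0054, 0.0163] [0.0001, 0.0172] [-0.0052, 0.0164] [-0.01, 0.014] [-0.0138, 0.0102] [-0.0163, 0.0054] [-0.0172, 0.0001] [-0.0164, -0.0052] [-0.014, -0.01] [-0.0102, -0.0138] [-0.0054, -0.0163] [-0.0001, -0.0172]
```

>>> carry_out([
  [0.0138,-0.0102,0,0.7,0.7,-1,-1],
  [0.0163,-0.0054,0,0,0,0,-1],
  [0.0172,0,0,0,0,0,-1],
  [0.0164,0.0052,0,0,0,0,-1],
  [0.014,0.01,0,0,0,0,-1],
  [0.0102,0.0138,0,0,0,0,-1],
  [0.0054,0.0163,0,0,0,0,-1],
  [0.0001,0.0172,0,0,0,0,-1],
  [-0.0052,0.0164,0,0,0,0,-1],
  [-0.01,0.014,0,0,0,0,-1],
  [-0.0138,0.0102,0,0,0,0,-1],
  [-0.0163,0.0054,0,0,0,0,-1],
  [-0.0172,0.0001,0,0,0,0,-1],
  [-0.0164,-0.0052,0,0,0,0,-1],
  [-0.014,-0.01,0,0,0,0,-1],
  [-0.0102,-0.0138,0,0,0,0,-1],
  [-0.0054,-0.0163,0,0,0,0,-1],
  [0,0,0,0,0,0,-1],
])

```text
t: 62.62
position: [0.565, 0.2726, 0.1121]
ee_rot: [2.201, 2.215, 0.022]
force: [-3.1, 1.5, 3.1]
opening: 0.246
```

```bash
python3 - <<'E'
from h import *
st([.596,.3125,.1115,90]); crk(np.array([.5415,.3224]),18)
E
```

```text
t 62.62 pos [0.565  0.2726 0.1121] psi 90.34 z [ 0.023 -0.003 -1.   ] F [-3.1  1.5  3.1] op 0.246 v 0.022
 tool d [0.0397 0.0312 0.0012]
 turn [1.34 0.2  0.34]
theta -64.8 r 0.0551
[-0.0048, -0.0165] [0.0005, -0.0172] [0.0058, -0.0162] [0.0105, -0.0136] [0.0142, -0.0097] [0.0165, -0.0048] [0.0172, 0.0005] [0.0162, 0.0058] [0.0136, 0.0105] [0.0097, 0.0142] [0.0048, 0.0165] [-0.0005, 0.0172] [-0.0058, 0.0162] [-0.0105, 0.0136] [-0.0142, 0.0097] [-0.0165, 0.0048] [-0.0172, -0.0005] [-0.0162, -0.0058]
```

>>> carry_out([
  [-0.0048,-0.0165,0,1.3,0.2,0.3,-1],
  [0.0005,-0.0172,0,0,0,0,-1],
  [0.0058,-0.0162,0,0,0,0,-1],
  [0.0105,-0.0136,0,0,0,0,-1],
  [0.0142,-0.0097,0,0,0,0,-1],
  [0.0165,-0.0048,0,0,0,0,-1],
  [0.0172,0.0005,0,0,0,0,-1],
  [0.0162,0.0058,0,0,0,0,-1],
  [0.0136,0.0105,0,0,0,0,-1],
  [0.0097,0.0142,0,0,0,0,-1],
  [0.0048,0.0165,0,0,0,0,-1],
  [-0.0005,0.0172,0,0,0,0,-1],
  [-0.0058,0.0162,0,0,0,0,-1],
  [-0.0105,0.0136,0,0,0,0,-1],
  [-0.0142,0.0097,0,0,0,0,-1],
  [-0.0165,0.0048,0,0,0,0,-1],
  [-0.0172,-0.0005,0,0,0,0,-1],
  [0,0,0,0,0,0,-1],
])

```text
t: 64.88
position: [0.596, 0.329, 0.1121]
ee_rot: [2.203, 2.233, 0.007]
force: [-2.1, -2.9, 4.3]
opening: 0.242
```

```bash
python3 - <<'E'
from h import *
st([.596,.3125,.1115,90]); crk(np.array([.5415,.3224]),8)
s=snap('side','s20.png');t=snap('top','t20.png');w=snap('wrist','w20.png')
b=cv2.imread('pics/s20.png')[100:200,275:415]; d=cv2.imread('pics/w20.png')[60:250]
b=cv2.resize(b,(800,571),interpolation=cv2.INTER_CUBIC)[0:571]
cv2.imwrite('pics/c20.png',b)
E
```

```text
t 64.88 pos [0.596  0.329  0.1121] psi 90.78 z [ 0.007 -0.001 -1.   ] F [-2.1 -2.9  4.3] op 0.242 v 0.028
 tool d [-0.0165 -0.0002  0.0006]
 turn [0.39 0.03 0.78]
theta 6.9 r 0.0549
[-0.0172, -0.0006] [-0.0162, -0.0059] [-0.0135, -0.0106] [-0.0096, -0.0143] [-0.0047, -0.0165] [0.0006, -0.0172] [0.0059, -0.0162] [0.0106, -0.0135]
```

View pics/c20.png

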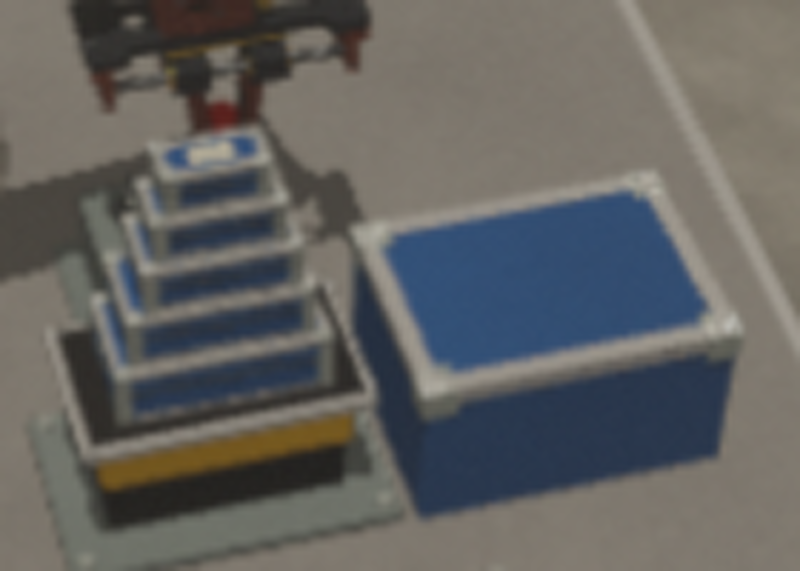

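```bash
cat >> h.py <<'E'
def blob(c,X,kind='blue',tol=8):
    h=cv2.cvtColor(c['pixels'],cv2.COLOR_RGB2HSV); p=proj(c,[X])[0]
    if kind=='blue': m=cv2.inRange(h,(100,110,30),(125,255,255))
    else: m=cv2.inRange(h,(0,0,0),(180,140,75))
    ks=[k for k in cv2.findContours(m,cv2.RETR_EXTERNAL,cv2.CHAIN_APPROX_NONE)[0] if cv2.contourArea(k)>25]
    return min(ks,key=lambda k:abs(cv2.pointPolygonTest(k,(float(p[0]),float(p[1])),True)) if cv2.pointPolygonTest(k,(float(p[0]),float(p[1])),False)<0 else -1)
def cen(c,k,z):
    P=onz(c,k.reshape(-1,2),z)[:,:2].astype(np.float32); M=cv2.moments((P*1000).reshape(-1,1,2)); h=cv2.minAreaRect(cv2.convexHull(P*1000))
    return np.array([M['m10']/M['m00'],M['m01']/M['m00']]),np.array(h[0]),sorted(h[1])
E
python3 - <<'E'
from h import *
def test(ns,X,kind='blue'):
    print(ns,X)
    cs=[load(n) for n in ns]; ks=[blob(c,X,kind) for c in cs]
    for z in np.arange(X[2]-.008,X[2]+.0081,.004):
        r=[cen(c,k,z) for c,k in zip(cs,ks)]; print(round(z,3),[np.r_[a[0],a[2]].round(1).tolist() for a in r])
test(['t20','s20'],[.76,.16,.106]); test(['top0','side0'],[.76,.16,.106]); test(['t20','s20'],[.556,.15,.268])
test(['top0','side0'],[.51,.15,.066],'blk')
E
```

```text
['t20', 's20'] [0.76, 0.16, 0.106]
0.098 [[767.2, 169.3, 123.5, 175.7], [767.2, 177.8, 119.0, 172.2]]
0.102 [[766.1, 168.6, 123.1, 175.1], [765.7, 173.9, 118.6, 171.6]]
0.106 [[764.9, 167.9, 122.7, 174.4], [764.2, 169.9, 118.1, 171.0]]
0.11 [[763.8, 167.2, 122.2, 173.8], [762.7, 165.9, 117.7, 170.4]]
0.114 [[762.6, 166.6, 121.8, 173.2], [761.2, 162.0, 117.3, 169.8]]
['top0', 'side0'] [0.76, 0.16, 0.106]
0.098 [[767.3, 169.2, 123.5, 175.7], [767.5, 177.9, 119.1, 171.8]]
0.102 [[766.2, 168.5, 123.0, 175.1], [766.0, 173.9, 118.6, 171.2]]
0.106 [[765.1, 167.8, 122.6, 174.4], [764.5, 170.0, 118.2, 170.6]]
0.11 [[763.9, 167.2, 122.2, 173.8], [763.0, 166.0, 117.8, 170.0]]
0.114 [[762.8, 166.5, 121.7, 173.2], [761.5, 162.0, 117.4, 169.4]]
['t20', 's20'] [0.556, 0.15, 0.268]
0.26 [[721.0, 142.0, 105.9, 150.6], [706.7, 17.4, 101.9, 147.5]]
0.264 [[719.9, 141.3, 105.4, 149.9], [705.2, 13.5, 101.5, 146.9]]
0.268 [[718.7, 140.6, 105.0, 149.3], [703.7, 9.5, 101.0, 146.3]]
0.272 [[717.6, 140.0, 104.6, 148.7], [702.2, 5.6, 100.6, 145.6]]
0.276 [[716.4, 139.3, 104.1, 148.1], [700.7, 1.6, 100.2, 145.0]]
['top0', 'side0'] [0.51, 0.15, 0.066]
0.058 [[527.1, 142.6, 93.1, 166.8], [540.6, 153.3, 94.5, 165.5]]
0.062 [[526.8, 142.0, 92.8, 166.2], [539.9, 149.6, 94.2, 164.9]]
0.066 [[526.5, 141.4, 92.5, 165.7], [539.2, 145.8, 93.9, 164.3]]
0.07 [[526.2, 140.9, 92.2, 165.1], [538.6, 142.1, 93.6, 163.8]]
0.074 [[526.0, 140.3, 91.9, 164.5], [537.9, 138.3, 93.2, 163.2]]
```

```bash
python3 - <<'E'
from h import *
def zx(ns,X,kind='blue'):
    cs=[load(n) for n in ns]; ks=[blob(c,X,kind) for c in cs]; out=[]
    for j in (0,1):
        f=lambda z:[cen(c,k,z)[j][1] for c,k in zip(cs,ks)]
        a,b=[np.subtract(*f(z)) for z in (X[2]-.01,X[2]+.01)]
        out.append(X[2]-.01-a*.02/(b-a))
    return np.round(out,4)
for X,k,n in [([.76,.16,.106],'blue','deck'),([.51,.15,.066],'blk','plat 66'),([.624,-.325,.04],'blue','A 40'),([.437,-.036,.036],'blue','B 36'),([.464,-.31,.032],'blue','C 32'),([.456,-.192,.03],'blue','D')]:
    X=np.array(X)
    if k=='blue' and n!='deck': X=X+[.025,0,0]
    print(n,zx(['top0','side0'],X.tolist(),k))
print('deck20',zx(['t20','s20'],[.76,.16,.106]))
# white-label of E top lid in t20/s20
for n in ['t20','s20']:
    c=load(n); p=proj(c,[[.553,.15,.267]])[0]; print(n,p)
a=cv2.imread('pics/t20.png')[150:230,220:310]; b=cv2.imread('pics/s20.png')[110:190,275:365]
cv2.imwrite('pics/c21.png',np.hstack([cv2.resize(x,(400,356),interpolation=cv2.INTER_CUBIC) for x in (a,b)]))
E
```

```text
deck [0.1086 0.1128]
plat 66 [0.0715 0.0694]
A 40 [0.0396 0.0398]
B 36 [0.0376 0.036 ]
C 32 [0.0324 0.0312]
D [0.1899 0.1888]
deck20 [0.1084 0.1128]
t20 [251.82366714 194.33256135]
s20 [311.29681848 126.17612021]
```

>>> carry_out([
  [0,0,0,0,0,0,0],
  [0,0,0,0,0,0,0.2],
  [0,0,0,0,0,0,0.2],
  [0,0,-0.02,0.4,0,0.8,0.2],
  [0,0,-0.03,0,0,0,0.2],
  [0,0,-0.03,0,0,0,0.2],
  [0,0,-0.02,0,0,0,0.2],
  [-0.015,0.02,0,0,0,0,-1],
  [-0.025,0.03,0,0,0,0,-1],
  [-0.03,0.03,0,0,0,0,-1],
  [-0.03,0.03,0,0,0,0,-1],
  [-0.025,0.025,0,0,0,0,-1],
  [-0.01,0.01,0,0,0,0,-1],
  [0,0,0.02,0,0,0,-1],
  [0,0,0.02,0,0,0,-1],
  [0,0,0,0,0,0,-1],
])

```text
t: 67.03
position: [0.7342, 0.2038, 0.1657]
ee_rot: [-2.194, -2.227, 0.016]
force: [0.0, -0.0, -0.9]
opening: 0.007
```

```bash
python3 - <<'E'
from h import *
st([.74,.19,.12,90])
E
```

```text
t 67.03 pos [0.7342 0.2038 0.1657] psi 90.86 z [-0.018  0.003 -1.   ] F [ 0.  -0.  -0.9] op 0.007 v 0.014
 tool d [-0.0141  0.0065  0.0456]
 turn [-1.04 -0.2   0.87]
```

>>> carry_out([
  [-0.01,0.004,0.01,-1,-0.2,0.9,-1],
  [0,0,0.015,0,0,0,-1],
  [0,0,0.01,0,0,0,-1],
  [0,0,0.003,0,0,0,-1],
  [0,0,0.003,0,0,0,-1],
  [0,0,0.003,0,0,0,-1],
  [0,0,0.003,0,0,0,-1],
  [0,0,0.003,0,0,0,-1],
  [0,0,0.003,0,0,0,-1],
  [0,0,0.002,0,0,0,-1],
  [0,0,0.002,0,0,0,-1],
])

```text
t: 68.4
position: [0.7364, 0.1997, 0.122]
ee_rot: [-2.21, -2.223, -0.008]
force: [-5.6, -1.5, 8.0]
opening: 0.004
```

```bash
python3 - <<'E'
from h import *
st([.74,.19,.12,90])
E
```

```text
t 68.4 pos [0.7364 0.1997 0.122 ] psi 90.32 z [-0.001  0.008 -1.   ] F [-5.6 -1.5  8. ] op 0.004 v 0.005
 tool d [-0.0097  0.0035  0.0019]
 turn [-0.08 -0.47  0.33]
```

>>> carry_out([
  [0,0,-0.003,0,0,0,-1],
  [0,0,0,0,0,0,-1],
  [0,0,0.001,0,0,0,-1],
  [0,0,0.001,0,0,0,-1],
  [0,0,0.001,0,0,0,-1],
  [0,0,0,0,0,0,-1],
])

```text
t: 69.15
position: [0.7369, 0.1998, 0.1222]
ee_rot: [-2.211, -2.223, -0.009]
force: [0.2, 0.6, -0.3]
opening: 0.002
```

```bash
python3 - <<'E'
from h import *
print(manip.tips_ahead)
for i in range(4): st(); manip.capture('top')
E
```

```text
0.008
t 69.15 pos [0.7369 0.1998 0.1222] psi 90.33 z [-0.     0.009 -1.   ] F [ 0.2  0.6 -0.3] op 0.002 v 0.002
t 69.2 pos [0.737  0.1998 0.1222] psi 90.33 z [-0.     0.009 -1.   ] F [0.1 0.2 0.3] op 0.006 v 0.002
t 69.25 pos [0.737  0.1998 0.1223] psi 90.33 z [-0.     0.009 -1.   ] F [ 0.3  0.4 -0.3] op 0.007 v 0.003
t 69.3 pos [0.7371 0.1998 0.1224] psi 90.33 z [ 0.     0.009 -1.   ] F [-0.8  0.3 -0.6] op 0.005 v 0.002
```

>>> carry_out([
  [0,0,-0.02,0,-0.4,0.3,-1],
  [0,0,-0.04,0,0,0,-1],
  [0,0,-0.05,0,0,0,-1],
  [0,0,-0.05,0,0,0,-1],
  [0,0,-0.03,0,0,0,-1],
  [0,0,-0.02,0,0,0,-1],
  [-0.005,-0.02,0,0,0,0,-1],
  [-0.011,-0.04,0,0,0,0,-1],
  [-0.011,-0.04,0,0,0,0,-1],
  [-0.011,-0.04,0,0,0,0,-1],
  [-0.008,-0.03,0,0,0,0,-1],
  [-0.002,-0.01,0,0,0,0,-1],
  [0,0,0,0,0,0,-1],
  [0,0,0,0,0,0,-1],
])

```text
t: 71.1
position: [0.5554, 0.1491, 0.358]
ee_rot: [2.219, 2.209, 0.031]
force: [-0.2, 0.6, -0.2]
opening: 0.008
```

```bash
python3 - <<'E'
from h import *
st([.553,.151,.28,90])
E
```

```text
t 71.1 pos [0.5554 0.1491 0.358 ] psi 89.74 z [ 0.021  0.007 -1.   ] F [-0.2  0.6 -0.2] op 0.008 v 0.007
 tool d [ 0.0014 -0.004   0.0779]
 turn [ 1.22 -0.4  -0.26]
```

>>> carry_out([
  [0.001,-0.003,0.01,1.2,-0.4,-0.2,-1],
  [0,0,0.02,0,0,0,-1],
  [0,0,0.02,0,0,0,-1],
  [0,0,0.01,0,0,0,-1],
  [0,0,0,0,0,0,-1],
  [0,0,0,0,0,0,-1],
])

```text
t: 71.85
position: [0.5548, 0.1512, 0.293]
ee_rot: [2.222, 2.22, -0.011]
force: [0.2, 0.9, 0.9]
opening: 0.006
```

```bash
python3 - <<'E'
from h import *
st([.553,.151,.2765,90])
E
```

```text
t 71.85 pos [0.5548 0.1512 0.293 ] psi 89.97 z [-0.005 -0.005 -1.   ] F [0.2 0.9 0.9] op 0.006 v 0.007
 tool d [-0.0001 -0.0017  0.0165]
 turn [-0.27  0.31 -0.03]
```

>>> carry_out([
  [0,0,0.006,0,0,0,-1],
  [0,0,0.004,0,0,0,-1],
  [0,0,0.001,0,0,0,-1],
  [0,0,0.001,0,0,0,-1],
  [0,0,0,0,0,0,-1],
])

```text
t: 72.47
position: [0.5554, 0.1513, 0.2816]
ee_rot: [2.221, 2.22, -0.008]
force: [0.2, -0.0, 0.1]
opening: 0.008
```

>>> carry_out([
  [0,0,0.0015,0,0,0,-1],
  [0,0,0.001,0,0,0,-1],
  [0,0,0.001,0,0,0,-1],
])

```text
t: 72.85
position: [0.5555, 0.1513, 0.2781]
ee_rot: [2.221, 2.22, -0.007]
force: [-0.9, -0.0, 0.7]
opening: 0.002
```

>>> carry_out([
  [0,0,0.001,0,0,0,-1],
  [0,0,0.001,0,0,0,-1],
])

```text
t: 73.1
position: [0.5556, 0.1514, 0.2762]
ee_rot: [2.221, 2.22, -0.006]
force: [-2.3, -0.4, 7.5]
opening: -0.005
```

>>> carry_out([
  [0,0,-0.02,0,0,0,-1],
  [0,0,-0.03,0,0,0,-1],
  [0,0,-0.01,0,0,0,-1],
  [-0.004,0.02,0,0,0,0,-1],
  [-0.006,0.035,0,0,0,0,-1],
  [-0.006,0.035,0,0,0,0,-1],
  [-0.004,0.02,0,0,0,0,-1],
  [0,0,0,0,0,0,-1],
  [0,0,0,0,0,0,-1],
])

```text
t: 74.22
position: [0.6664, 0.1322, 0.3323]
ee_rot: [-2.217, -2.222, 0.014]
force: [-0.1, 0.2, 0.8]
opening: 0.003
```

```bash
python3 - <<'E'
from h import *
st([.82,.13,.33,90]); snap('wrist','w22.png')
E
```

```text
t 74.22 pos [0.6664 0.1322 0.3323] psi 90.13 z [-0.009 -0.004 -1.   ] F [-0.1  0.2  0.8] op 0.003 v 0.008
 tool d [-0.0026  0.1536  0.0009]
 turn [-0.5   0.24  0.13]
```

>>> carry_out([
  [0,0.02,0,0,0,0,-1],
  [0,0.035,0,0,0,0,-1],
  [0,0.035,0,0,0,0,-1],
  [0,0.035,0,0,0,0,-1],
  [0,0.02,0,0,0,0,-1],
  [0,0,0,0,0,0,-1],
  [0,0,0,0,0,0,-1],
])

```text
t: 75.15
position: [0.8097, 0.1379, 0.333]
ee_rot: [-2.207, -2.225, 0.009]
force: [-0.6, 0.6, 0.2]
opening: 0.006
```

```bash
python3 - <<'E'
from h import *
st([.72,.17,.15,90]); snap('wrist','w23.png')
cs=[load('w22'),load('w23')]
for c in cs:
    k=blob(c,[.765,.165,.11]); print(cv2.contourArea(k),cv2.boundingRect(k))
    for z in (.102,.106,.110,.114): print(z,[np.round(v,1).tolist() for v in cen(c,k,z)])
E
```

```text
t 75.15 pos [0.8097 0.1379 0.333 ] psi 90.47 z [-0.01   0.001 -1.   ] F [-0.6  0.6  0.2] op 0.006 v 0.002
 tool d [ 0.0325 -0.0877  0.1839]
 turn [-0.57 -0.08  0.47]
13402.5 (326, 101, 143, 104)
0.102 [[764.2, 161.4], [764.3, 161.5], [129.8, 181.6]]
0.106 [[763.2, 161.8], [763.3, 161.9], [128.5, 179.7]]
0.11 [[762.2, 162.2], [762.3, 162.3], [127.1, 177.8]]
0.114 [[761.2, 162.6], [761.3, 162.7], [125.8, 176.0]]
13071.0 (211, 106, 142, 103)
0.102 [[759.3, 161.4], [759.4, 161.4], [129.6, 180.7]]
0.106 [[759.8, 161.9], [759.9, 161.8], [128.3, 178.8]]
0.11 [[760.3, 162.3], [760.4, 162.3], [127.0, 177.0]]
0.114 [[760.9, 162.7], [761.0, 162.7], [125.6, 175.1]]
```

>>> carry_out([
  [0.015,-0.017,0,-0.5,0,0.4,0.2],
  [0.03,-0.033,0,0,0,0,0.2],
  [0.03,-0.033,0,0,0,0,0.2],
  [0.03,-0.033,0,0,0,0,0.2],
  [0.03,-0.033,0,0,0,0,0.2],
  [0.03,-0.033,0,0,0,0,0.2],
  [0.02,-0.022,0,0,0,0,0.2],
  [0,0,0.02,0,0,0,0.2],
  [0,0,0.035,0,0,0,0.2],
  [0,0,0.035,0,0,0,0.2],
  [0,0,0.02,0,0,0,0.2],
  [0,0,0,0,0,0,0.2],
  [0,0,0,0,0,0,0.2],
])

```text
t: 76.82
position: [0.5852, 0.3323, 0.2298]
ee_rot: [-2.201, -2.227, -0.019]
force: [0.6, 0.6, 0.5]
opening: 0.603
```

```bash
python3 - <<'E'
from h import *
st([.596,.329,.112,90])
E
```

```text
t 76.83 pos [0.5852 0.3323 0.2298] psi 90.66 z [ 0.001  0.016 -1.   ] F [0.6 0.6 0.5] op 0.603 v 0.01
 tool d [-0.0053  0.0106  0.1178]
 turn [ 0.07 -0.92  0.66]
```

>>> carry_out([
  [-0.004,0.01,0.01,0,-0.9,0.6,0.2],
  [0,0,0.025,0,0,0,0.2],
  [0,0,0.01,0,0,0,0.2],
  [0,0,0,0,0,0,0.2],
  [0,0,0,0,0,0,0.2],
])

```text
t: 77.45
position: [0.5993, 0.3286, 0.1872]
ee_rot: [2.219, 2.218, 0.01]
force: [1.0, 0.6, 1.3]
opening: 0.606
```

```bash
python3 - <<'E'
from h import *
st([.596,.329,.112,90])
E
```

```text
t 77.45 pos [0.5993 0.3286 0.1872] psi 89.95 z [ 0.007  0.002 -1.   ] F [1.  0.6 1.3] op 0.606 v 0.007
 tool d [ 0.0002 -0.0039  0.0752]
 turn [ 0.43 -0.1  -0.05]
```

>>> carry_out([
  [0,-0.0035,0.01,0.4,0,0,0.2],
  [0,0,0.02,0,0,0,0.2],
  [0,0,0.02,0,0,0,0.2],
  [0,0,0.014,0,0,0,0.2],
  [0,0,0.004,0,0,0,0.2],
  [0,0,0,0,0,0,0.2],
  [0,0,0,0,0,0,-1],
  [0,0,0,0,0,0,-1],
  [0,0,0,0,0,0,-1],
  [0,0,0,0,0,0,-1],
  [0,0,0,0,0,0,-1],
])

```text
t: 78.82
position: [0.5959, 0.3292, 0.1158]
ee_rot: [-2.221, -2.22, -0.004]
force: [0.1, -0.6, -0.5]
opening: 0.246
```

```bash
python3 - <<'E'
from h import *
st([.596,.329,.112,90]); crk(np.array([.5415,.3224]),19)
E
```

```text
t 78.83 pos [0.5959 0.3292 0.1158] psi 89.97 z [ 0.001  0.003 -1.   ] F [ 0.1 -0.6 -0.5] op 0.246 v 0.002
 tool d [-0.0002  0.0001  0.0038]
 turn [ 0.04 -0.17 -0.03]
theta 7.1 r 0.0548
[-0.0172, -0.0006] [-0.0162, -0.0058] [-0.0136, -0.0106] [-0.0097, -0.0142] [-0.0048, -0.0165] [0.0006, -0.0172] [0.0058, -0.0162] [0.0106, -0.0136] [0.0142, -0.0097] [0.0165, -0.0048] [0.0172, 0.0006] [0.0162, 0.0058] [0.0136, 0.0106] [0.0097, 0.0142] [0.0048, 0.0165] [-0.0006, 0.0172] [-0.0058, 0.0162] [-0.0106, 0.0136] [-0.0142, 0.0097]
```

>>> carry_out([
  [-0.0172,-0.0006,0,0,0,0,-1],
  [-0.0162,-0.0058,0,0,0,0,-1],
  [-0.0136,-0.0106,0,0,0,0,-1],
  [-0.0097,-0.0142,0,0,0,0,-1],
  [-0.0048,-0.0165,0,0,0,0,-1],
  [0.0006,-0.0172,0,0,0,0,-1],
  [0.0058,-0.0162,0,0,0,0,-1],
  [0.0106,-0.0136,0,0,0,0,-1],
  [0.0142,-0.0097,0,0,0,0,-1],
  [0.0165,-0.0048,0,0,0,0,-1],
  [0.0172,0.0006,0,0,0,0,-1],
  [0.0162,0.0058,0,0,0,0,-1],
  [0.0136,0.0106,0,0,0,0,-1],
  [0.0097,0.0142,0,0,0,0,-1],
  [0.0048,0.0165,0,0,0,0,-1],
  [-0.0006,0.0172,0,0,0,0,-1],
  [-0.0058,0.0162,0,0,0,0,-1],
  [-0.0106,0.0136,0,0,0,0,-1],
  [0,0,0,0,0,0,-1],
])

```text
t: 81.2
position: [0.5815, 0.3594, 0.1156]
ee_rot: [2.221, 2.217, -0.012]
force: [-4.5, -5.7, 6.8]
opening: 0.25
```

```bash
python3 - <<'E'
from h import *
st([.596,.329,.112,90]); crk(np.array([.5415,.3224]),4,12)
E
```

```text
t 81.2 pos [0.5815 0.3594 0.1156] psi 89.9 z [-0.003 -0.008 -1.   ] F [-4.5 -5.7  6.8] op 0.25 v 0.036
 tool d [-0.0304  0.0146  0.0038]
 turn [-0.18  0.43 -0.1 ]
theta 42.8 r 0.0545
[-0.0092, 0.0069] [-0.0104, 0.0048] [-0.0112, 0.0025] [-0.0115, 0.0002]
```

>>> carry_out([
  [-0.0092,0.0069,0,0,0,0,-1],
  [-0.0104,0.0048,0,0,0,0,-1],
  [-0.0055,0.0015,0,0,0,0,-1],
  [0,0,0,0,0,0,-1],
  [0,0,0,0,0,0,-1],
])

```text
t: 81.82
position: [0.5926, 0.3422, 0.1156]
ee_rot: [-2.213, -2.223, 0.012]
force: [-4.0, -2.2, 4.1]
opening: 0.244
```

```bash
python3 - <<'E'
from h import *
st([.596,.329,.112,90]); crk(np.array([.5415,.3224]),4,12)
E
```

```text
t 81.83 pos [0.5926 0.3422 0.1156] psi 90.26 z [-0.009 -0.002 -1.   ] F [-4.  -2.2  4.1] op 0.244 v 0.004
 tool d [-0.0132  0.0034  0.0036]
 turn [-0.52  0.11  0.26]
theta 21.2 r 0.0548
[-0.0111, 0.003] [-0.0115, 0.0006] [-0.0114, -0.0018] [-0.0107, -0.0041]
```

>>> carry_out([
  [-0.0085,0.002,0,0,0,0,-1],
  [0,0,0,0,0,0,-1],
  [0,0,0,0,0,0,0],
  [0,0,0,0,0,0,0],
  [0,0,0,0,0,0,0],
  [0,0,-0.02,-0.5,0,0.2,0],
  [0,0,-0.04,0,0,0,0],
  [0,0,-0.05,0,0,0,0],
  [0,0,-0.05,0,0,0,-1],
  [0,0,-0.05,0,0,0,-1],
  [0,0,-0.02,0,0,0,-1],
  [-0.02,-0.005,0,0,0,0,-1],
  [-0.04,-0.009,0,0,0,0,-1],
  [-0.04,-0.009,0,0,0,0,-1],
  [-0.04,-0.009,0,0,0,0,-1],
  [-0.03,-0.006,0,0,0,0,-1],
  [-0.012,-0.003,0,0,0,0,-1],
  [0,0,0,0,0,0,-1],
  [0,0,0,0,0,0,-1],
])

```text
t: 84.2
position: [0.5484, 0.138, 0.3567]
ee_rot: [2.224, 2.212, 0.008]
force: [1.9, 1.1, 0.3]
opening: 0.007
```

```bash
python3 - <<'E'
from h import *
st([.553,.151,.296,90])
E
```

```text
t 84.2 pos [0.5484 0.138  0.3567] psi 89.67 z [ 0.007  0.    -1.   ] F [1.9 1.1 0.3] op 0.007 v 0.006
 tool d [0.013  0.004  0.0608]
 turn [ 0.4  -0.02 -0.33]
```

>>> carry_out([
  [0.013,0.004,0.01,0.4,0,-0.3,-1],
  [0,0,0.02,0,0,0,-1],
  [0,0,0.015,0,0,0,-1],
  [0,0,0.007,0,0,0,-1],
  [0,0,0,0,0,0,-1],
  [0,0,0,0,0,0,-1],
])

```text
t: 84.95
position: [0.5534, 0.1591, 0.3002]
ee_rot: [-2.211, -2.231, 0.003]
force: [0.4, -0.9, 0.3]
opening: 0.002
```

```bash
python3 - <<'E'
from h import *
st([.553,.151,.288,90])
E
```

```text
t 84.95 pos [0.5534 0.1591 0.3002] psi 90.51 z [-0.002 -0.001 -1.   ] F [ 0.4 -0.9  0.3] op 0.002 v 0.002
 tool d [-0.0081 -0.0005  0.0123]
 turn [-0.11  0.03  0.51]
```

>>> carry_out([
  [-0.008,0,0.003,0,0,0,-1],
  [0,0,0.004,0,0,0,-1],
  [0,0,0.001,0,0,0,-1],
  [0,0,0.001,0,0,0,-1],
  [0,0,0,0,0,0,-1],
])

```text
t: 85.58
position: [0.5541, 0.1501, 0.292]
ee_rot: [-2.212, -2.23, -0.001]
force: [0.9, -0.6, 0.1]
opening: 0.005
```

>>> carry_out([
  [0,0,0.001,0,0,0,-1],
  [0,0,0.001,0,0,0,-1],
])

```text
t: 85.82
position: [0.5542, 0.1503, 0.29]
ee_rot: [-2.212, -2.23, -0.001]
force: [1.0, -0.4, 0.1]
opening: 0.008
```

>>> carry_out([
  [0,0,0.001,0,0,0,-1],
  [0,0,0.0005,0,0,0,-1],
])

```text
t: 86.08
position: [0.5542, 0.1504, 0.2883]
ee_rot: [-2.212, -2.23, -0.001]
force: [0.1, 0.8, 0.7]
opening: 0.006
```

>>> carry_out([
  [0,0,0.0008,0,0,0,-1],
])

```text
t: 86.2
position: [0.5543, 0.1504, 0.288]
ee_rot: [-2.212, -2.23, -0.002]
force: [-3.9, -0.4, 8.1]
opening: 0.004
```

>>> carry_out([
  [0,0,-0.01,0,0,0,-1],
  [0,0,-0.03,0,0,0,-1],
  [0,0,-0.04,0,0,0,-1],
  [-0.02,-0.01,-0.01,0,0,0,-1],
  [-0.05,-0.01,0,0,0,0,-1],
  [-0.05,-0.01,0,0,0,0,-1],
  [-0.05,-0.01,0,0,0,0,-1],
  [-0.05,0,0,0,0,0,-1],
  [-0.02,0,0,0,0,0,-1],
  [0,0,0,0,0,0,-1],
  [0,0,0,0,0,0,-1],
])

```text
t: 87.58
position: [0.5163, -0.0965, 0.3864]
ee_rot: [2.209, 2.229, 0.012]
force: [0.3, -0.1, -0.4]
opening: 0.005
```

```bash
python3 - <<'E'
from h import *
st()
snap('top','t30.png');snap('side','s30.png');snap('wrist','w30.png')
T=cv2.imread('pics/t30.png');S=cv2.imread('pics/s30.png');W=cv2.imread('pics/w30.png')
a=cv2.resize(T[80:320,90:540],(450,240));b=cv2.resize(S[90:220,250:420],(450,344),interpolation=cv2.INTER_CUBIC)
w=cv2.resize(W[:, :],(350,219)); col=np.zeros((584,350,3),np.uint8); col[:219]=w
col[230:480]=cv2.resize(T[150:235,225:344],(350,250),interpolation=cv2.INTER_CUBIC)
cv2.imwrite('pics/c30.png',np.hstack([np.vstack([a,b]),col]))
E
```

```text
t 87.58 pos [ 0.5163 -0.0965  0.3864] psi 90.53 z [ 0.008  0.003 -1.   ] F [ 0.3 -0.1 -0.4] op 0.005 v 0.003
```

View pics/c30.png

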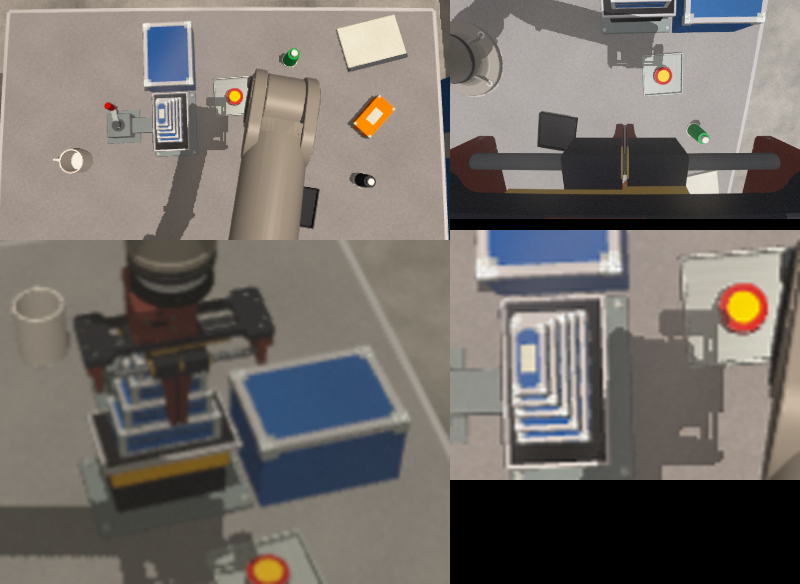

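```bash
python3 - <<'E'
from h import *
print(manip.finish_job())
E
```

```text
the job is handed in; nothing more can be done
None
```

The job is done and handed in at about 88 s of the 210 s. The order was as asked: the tin went into the steel tray first, then the five-case pile was stacked with the lift down, then I cranked.

**Last checks:**
- **Pile:** the final picture shows all five cases (A, B, C, D, E from the bottom) standing on the platform with no overhang visible. The placements differed by only a few mm along the cases and about 1 mm across, all at about 2° to match the lift.
- **Level:** I touched the deck and later the top case with the closed fingertips. The difference was 166.0 mm, the exact height of the pile, so the platform is level to about half a millimetre. That took about 3.9 clockwise turns.
- **Tin and bystanders:** the tin stands in the middle of the steel tray. The thread cones, mug, orange case and black tray look unmoved.

**What disagreed:** the fixed top and side cameras first put the deck at about 106–113 mm. The touch (114.0 mm) and two wrist-camera views (about 114.3 mm) agreed with each other, so I used 114 mm.

**What went wrong:** on the first descent the arm drifted about 2 cm sideways and a finger may have nudged the tin a few millimetres before I gripped it. I corrected for the drift after that.

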